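Fill the numbered pockets of the knife rack in order

TASK

Fill the sloping display rack with the three sheathed knives, tip first and in number order: first the shortest knife into the pocket with one brass bar, then the middle one into the pocket with two, then the longest into the pocket with three. Push each one past the stiff cushion in its pocket until it is fully home at the solid stop, firmly but without ramming it, and let go before you take the next; leave the other things on the counter alone.

Things in the scene. Friction and masses are not known exactly. Their poses are not given: they have to be found in the camera images.
- knife_short: the shortest of three sheathed knives, 150 mm long, loose, lying flat: light-wood handle 80 x 26 x 20 mm thick with black collar, brown sheath 70 x 34 x 14 mm with round tip, undersides level. Origin under the handle's middle; x from tip to butt, z through the thickness; sheath tip at x = -110 mm, sheath starts at x = -40, butt at +40. 0.08-0.2 kg
- knife_middle: the middle-length of three sheathed knives, 175 mm long, loose, lying flat: light-wood handle 80 x 26 x 20 mm thick with black collar, brown sheath 95 x 34 x 14 mm with round tip, undersides level. Origin under the handle's middle; x from tip to butt, z through the thickness; sheath tip at x = -135 mm, sheath starts at x = -40, butt at +40. 0.08-0.2 kg
- knife_long: the longest of three sheathed knives, 200 mm long, loose, lying flat: light-wood handle 80 x 26 x 20 mm thick with black collar, brown sheath 120 x 34 x 14 mm with round tip, undersides level. Origin under the handle's middle; x from tip to butt, z through the thickness; sheath tip at x = -160 mm, sheath starts at x = -40, butt at +40. 0.08-0.2 kg
- pocket1: rack pocket with one brass bar across its black roof: a flat tunnel sloping down towards the robot at 35 degrees, 37 mm wide and 16.5 mm high inside, 49 wide outside, roof 5 thick. Origin mid-width on its floor where a sheath tip rests when fully home; x up the slope out of the mouth (roof and walls end at x = 55 mm, floor juts out to 75), y across, z square to the floor
- pocket2: rack pocket with two brass bars across its black roof: a flat tunnel sloping down towards the robot at 35 degrees, 37 mm wide and 16.5 mm high inside, 49 wide outside, roof 5 thick. Origin mid-width on its floor where a sheath tip rests when fully home; x up the slope out of the mouth (roof and walls end at x = 55 mm, floor juts out to 75), y across, z square to the floor
- pocket3: rack pocket with three brass bars across its black roof: a flat tunnel sloping down towards the robot at 35 degrees, 37 mm wide and 16.5 mm high inside, 49 wide outside, roof 5 thick. Origin mid-width on its floor where a sheath tip rests when fully home; x up the slope out of the mouth (roof and walls end at x = 55 mm, floor juts out to 75), y across, z square to the floor
- rack: dark board 150 x 300 x 16 mm carrying the three pockets side by side, 84 mm apart along its y, in any order; origin under the board. Hidden in each pocket is a stiff rubber tip cushion, starting 12 to 28 mm short of home; it slides down ahead of the sheath tip against about 6 N and stops solid when the knife is home, where the knife lies flat along the pocket, its x along the pocket's x
- whetstone: a terracotta-brown whetstone block 150 x 60 x 25 mm, loose; origin under its centre; a bystander, leave it alone.
- spare_handle: a bare light-wood spare knife handle with a black collar, 122 x 27 x 20 mm, no sheath, loose, not to be racked; origin under its centre; a bystander, leave it alone.
- oil_bottle: a small clear oil bottle 40 mm wide and 100 mm tall with a white cap; origin under its centre; a bystander, leave it alone.
- mug: a white mug 76 mm wide, 85 mm tall; origin under its centre; a bystander, leave it alone.
- calculator: a yellow desk calculator 100 x 180 x 30 mm; origin under its centre; a bystander, leave it alone.
- tape_dispenser: a black tape dispenser 160 x 60 x 117 mm with a yellow roll; origin under its centre; a bystander, leave it alone.
- price_cards: a white block of price cards 90 x 60 x 30 mm; origin under its centre; a bystander, leave it alone.
Things that resemble listed ones, but are neither listed nor needed, are in the scene too. What is shaped like the knife_long but green is not meant.

How it is judged:
By the outcome, as a careful person would: the job done as asked, in the order asked, and still so for the second after the job is handed in, with the robot touching nothing.
It also fails if it takes over 72 s, if anything falls off the work surface, if the arm or the gripper's body presses on something with over 40 N, if the wrist force passes 120 N, or if a joint passes its speed limit or range.

ROBOT

A 6-joint arm with a two-finger parallel gripper is mounted at the origin on the work surface. World frame = base frame: x ahead of the robot, y to its left, z up, the work surface at z = 0. Lengths are in m, angles in rad, forces in N, time in s.
With the tool pointing down it reaches from about 0.35 to 0.975 m from the base axis. Payload 4.9 kg.
Tool frame: the origin (TCP) lies at the very end of the fingers, on their centre line; the grasp point (between the pads) lies 19 mm behind it (bot.tcp_to_grasp is the distance from the TCP to the grasp point, in m); z points along the fingers, y is the line along which they close (so a half turn about z gives the same grasp; the last joint's range is limited). The gripper opens to 85 mm and grips with 20 to 120 N. Pads are 22 mm wide; open, the fingers measure 114 mm over their backs; the gripper's body (76 mm by 85 mm) begins 54 mm behind the grasp point. The pads swing forward as they close: fully open they stand 13 mm farther back than shut.
Start: joints at [-1.321, 0.053, 1.613, -0, 1.476, -0.119], TCP at [0.225, -0.583, 0.231] pointing down, gripper open.
Joint ranges: [-3.01, 3.01], [-1.01, 2.22], [0.06, 2.58], [-1.02, 4.17], [0.09, 2.62], [-3.14, 3.14]. Speed limits (rad/s): [2.57, 2.57, 3.14, 3.14, 3.14, 3.14].

INTERFACE

Orientations are given as a unit quaternion [w, x, y, z].
In Python, from rig import bot gives the robot as it stands. The module is installed in compiled form; this text tells all that it offers.
- The arm moves only by the tool apply_moves, never from a script. Its argument "plan" is a list of rows, each a list of 3 entries, a list of its own where there are three numbers: the shift along the tool's x, y, z in m, then the turn, a rotation vector about the tool's x, y, z in rad, then the closure, from 0 (fully open) to 1 (shut). A call has exactly 5 rows; each row is the pose to reach, as a shift and turn from the pose commanded when the call began, along the tool's axes at that moment; what a row does not reach only later rows make up. A row lasts 1/12 s, in which the tool goes at most 41.7 mm and 7.16 degrees, less where a joint would pass 70% of its speed; a pose out of reach is approached as far as the arm can. A call with a gripper value outside its range is refused whole. The fingers move at their own pace and stop on an object; "force" is the grip in N (left out, the last holds). Time passes only in rows, so rows that repeat a pose let the fingers close, or fill a call up. It gives the time, the measured TCP pose, the force, the opening and the grip force at its end, in the units of the state.
- bot.read_state(): the state, without advancing time (a new reading comes with each control period).
- bot.get_image(name): name is "side" or "top" or "wrist"; returns (picture, depth): 384x512x3 uint8, red, green, blue; 384x512 float32, m along the optical axis (not along the pixel's ray), 0 where there is no reading.
- bot.camera_params(name): a dict with "fx", "fy", "cx", "cy" (pixels), "D" ([k1, k2, p1, p2, k3] as OpenCV has them; the pictures are not rectified), "world_from_camera" (4x4, takes a point from camera to world coordinates). Camera axes: x right, y down, z forward; pixel columns grow to the right and rows downward; lengths in m; the calibration is good to about 2 mm. A picture is of the moment at which its call begins: read the wrist's pose just before it. camera_params takes no time and is no camera call; for the wrist camera it gives the pose at the moment of the call.
- bot.job_done(): hands the job in; it is judged then, once.
The state is a dict: "time": time; "joints": joint angles; "qvel": joint speeds; "effort": joint torques, N m; "eef_pos": TCP position; "ee_rot": TCP orientation; "force": force on the tool from outside, world axes, zero at the start; "torque": the same for the moment, N m; "opening": finger opening in m; "finger_force": force on a finger pad.
Only numpy, scipy, OpenCV 4.12 (cv2) and the standard library are available. Lean on these libraries where they do the work, as an engineer would, in place of code of your own. Each camera call takes 0.05 s, during which the arm holds its last target. There are 200 camera calls.

## Working session

There is one attempt and no reset: what is moved stays moved. The work goes in short steps, Python scripts to look and compute and a tool call to move; the robot and the scene stay as the last step left them, time stands still between calls to the robot, and variables do not carry over. Pictures are saved under pics/ and viewed, at most 10 in all, crops included, and the job is handed in when it is done.

Besides the shell and the picture viewer there is one more tool, called by a JSON object that holds its "method" and its "body", one argument or row to a line. apply_moves: Moves the arm, as the interface text tells. Its arguments: {"type":"object","properties":{"plan":{"type":"array","items":{"type":"array"}},"force":{"type":"number"}},"required":["plan"]}

```bash
mkdir -p pics; cat > h.py <<'E'
import numpy as np,cv2
from rig import bot
from scipy.spatial.transform import Rotation as R
def grab(n):
    p=bot.camera_params(n); im,d=bot.get_image(n); return im,d,p
def world(p,d):
    h,w=d.shape; v,u=np.mgrid[:h,:w].astype(np.float64)
    K=np.array([[p['fx'],0,p['cx']],[0,p['fy'],p['cy']],[0,0,1]])
    q=cv2.undistortPoints(np.stack([u.ravel(),v.ravel()],1).reshape(-1,1,2),K,np.array(p['D'],float)).reshape(h,w,2)
    P=np.dstack([q[...,0]*d,q[...,1]*d,d]); T=np.array(p['world_from_camera'])
    W=P@T[:3,:3].T+T[:3,3]; W[d==0]=np.nan; return W
def save(im,f): cv2.imwrite('pics/'+f,im[...,::-1])
E
python3 - <<'E'
from h import *
for n in('top','side'):
    im,d,p=grab(n); np.savez(n,im=im,W=world(p,d)); save(im,n+'0.png')
    print(n,np.round(p['world_from_camera'],3).tolist(),p['fx'])
print(bot.read_state())
E
```

```text
top [[0.013, -0.997, 0.072, 0.369], [-1.0, -0.014, -0.008, -0.006], [0.009, -0.072, -0.997, 1.927], [0.0, 0.0, 0.0, 1.0]] 493.3138431739777
side [[-0.993, -0.091, 0.072, 0.43], [-0.116, 0.736, -0.667, 0.697], [0.008, -0.671, -0.741, 0.853], [0.0, 0.0, 0.0, 1.0]] 346.5942722449102
{'time': 0.1, 'joints': array([-1.32098827e+00,  5.32828631e-02,  1.61413526e+00, -8.35485595e-07,
        1.47597598e+00, -1.19009749e-01]), 'qvel': array([ 0.00044322, -0.00228935, -0.00290082,  0.00182609,  0.00023949,
       -0.00129329]), 'effort': array([ 1.49976018e-03, -3.94903457e+01, -3.71363211e+01, -2.96216035e-05,
        3.88654575e-03,  1.82137654e-06]), 'eef_pos': array([ 0.22517879, -0.58243924,  0.23020369]), 'ee_rot': array([-8.98772336e-04,  9.83044403e-01,  1.83365454e-01, -5.92796142e-05]), 'force': array([ 0.08547761, -0.86447209, -0.27962433]), 'torque': array([ 0.0163024 ,  0.00050278, -0.00203392]), 'finger_force': 0.0, 'opening': 0.08551632357782671}
```

View pics/top0.png

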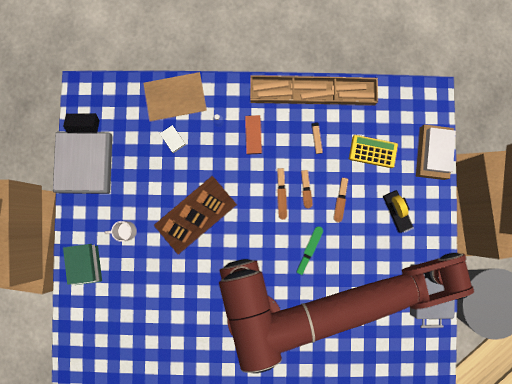

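View pics/side0.png

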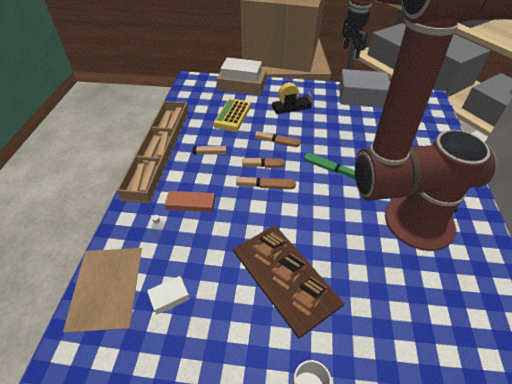

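The top view shows the knives at (282,193), (307,189) and (341,199) and the rack at (195,215). Lookalikes are the spare handle at (318,138), the green knife at (310,250) and the wood pieces in the tray at (313,88). I'll check this with crops and measurements.

```bash
python3 - <<'E'
from h import *
a=np.load('top.npz'); im,W=a['im'],a['W']
b=np.load('side.npz'); 
c1=cv2.resize(im[165:265,150:250],(400,400),interpolation=cv2.INTER_CUBIC)
c2=cv2.resize(im[150:250,265:365],(400,400),interpolation=cv2.INTER_CUBIC)
c3=cv2.resize(b['im'][220:340,225:350],(400,384)); c3=np.vstack([c3,np.zeros((16,400,3),np.uint8)])
save(np.hstack([c1,c2]),'crop.png')
save(cv2.resize(b['im'][220:340,225:350],(800,600*800//800)),'crop_side.png')
hsv=cv2.cvtColor(im,cv2.COLOR_RGB2HSV)
m=((hsv[...,0]<22)&(hsv[...,1]>70)).astype(np.uint8)
n,l,st,ce=cv2.connectedComponentsWithStats(m)
for i in range(1,n):
    if st[i,4]>60:
        r=cv2.minAreaRect(np.argwhere(l==i)[:,::-1].astype(np.float32))
        P=W[l==i]; P=P[~np.isnan(P[:,0])]; xy=P[:,:2]; mu=xy.mean(0); e,V=np.linalg.eigh(np.cov((xy-mu).T)); v=V[:,1]
        t=(xy-mu)@v; print(ce[i].round(),st[i,4],mu.round(3),'z',np.percentile(P[:,2],[5,50,95]).round(3),'dir',v.round(3),'ext',t.min().round(3),t.max().round(3))
E
```

```text
[175.  96.] 2211 [0.87  0.327] z [0.005 0.014 0.022] dir [-0.19   0.982] ext -0.115 0.116
[314.  90.] 3410 [ 0.901 -0.225] z [0.001 0.025 0.052] dir [-0.002  1.   ] ext -0.255 0.249
[253. 134.] 557 [0.719 0.013] z [0.016 0.025 0.033] dir [-0.999 -0.036] ext -0.077 0.075
[317. 139.] 171 [ 0.704 -0.236] z [0.013 0.02  0.029] dir [-0.991 -0.133] ext -0.055 0.056
[428. 156.] 588 [ 0.641 -0.668] z [0.017 0.057 0.068] dir [-0.995 -0.095] ext -0.123 0.094
[436. 251.] 11830 [ 0.32  -0.683] z [-0.396  0.489  0.648] dir [-0.424  0.905] ext -0.859 0.579
[280. 177.] 108 [ 0.554 -0.095] z [0.012 0.02  0.028] dir [-0.999 -0.032] ext -0.034 0.033
[305. 179.] 110 [ 0.547 -0.191] z [0.011 0.02  0.028] dir [-0.995 -0.095] ext -0.036 0.033
[195. 214.] 2582 [0.404 0.232] z [0.008 0.018 0.078] dir [-0.658  0.753] ext -0.145 0.152
[ 26. 237.] 5811 [0.293 1.035] z [-0.452 -0.26  -0.082] dir [-1.     0.013] ext -0.298 0.324
[343. 186.] 110 [ 0.52 -0.34] z [0.013 0.02  0.027] dir [-0.984  0.178] ext -0.035 0.033
[282. 203.] 257 [ 0.452 -0.102] z [0.005 0.015 0.023] dir [-0.998 -0.062] ext -0.059 0.062
[307. 198.] 143 [ 0.472 -0.2  ] z [0.005 0.014 0.022] dir [-0.994 -0.109] ext -0.032 0.035
[339. 209.] 208 [ 0.432 -0.326] z [0.007 0.015 0.023] dir [-0.986  0.168] ext -0.047 0.048
[260. 321.] 5680 [ 0.126 -0.018] z [0.295 0.704 0.72 ] dir [-0.778 -0.628] ext -0.152 0.128
[487. 363.] 2136 [-0.338 -1.202] z [-0.601 -0.586 -0.213] dir [-0.429  0.903] ext -0.191 0.184
```

View pics/crop.png

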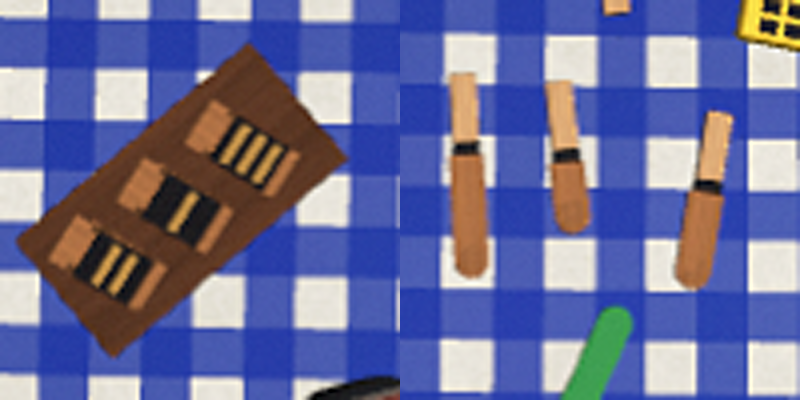

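View pics/crop_side.png

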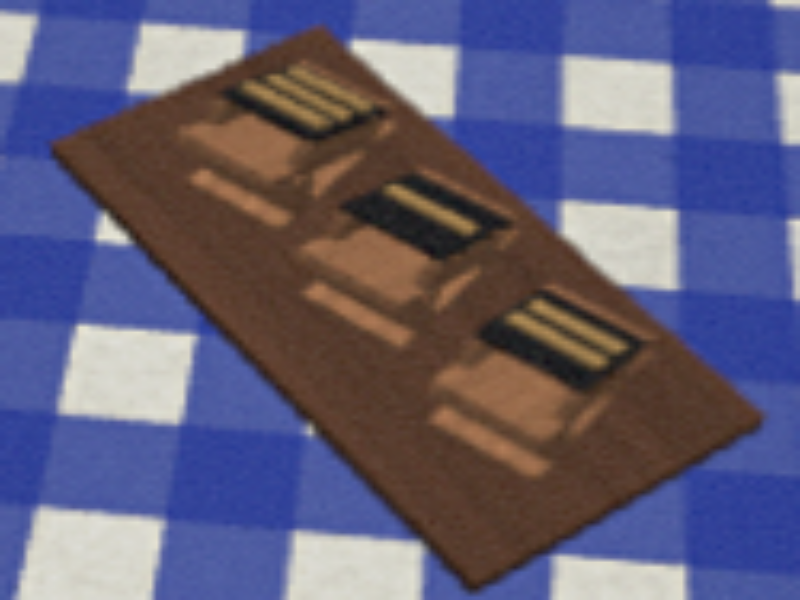

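The crop shows the brass bars clearly: three bars at the upper right (245,145), one in the middle (180,205) and two at the lower left (110,265). All the mouths (floor ledge) are on the upper-left side. The knives are long (468,175), short (567,155) and middle (705,200), butts up, with the green one at (600,350) excluded. Next I hover over the knives with the wrist camera.

```bash
cat >> h.py <<'E'
def Rt(q): return R.from_quat([q[1],q[2],q[3],q[0]])
def down(az,pitch=0):
    # tool x = knife x (tip->butt) with azimuth az, raised by pitch; tool z down(-outward)
    c,s=np.cos(az),np.sin(az); x=np.array([c*np.cos(pitch),s*np.cos(pitch),np.sin(pitch)])
    y=np.array([s,-c,0.]); z=np.cross(x,y); return R.from_matrix(np.stack([x,y,z],1))
def rel(p0,R0,p1,R1,tag=''):
    print(tag,'shift',(R0.inv().apply(np.array(p1)-p0)).round(4).tolist(),'rot',(R0.inv()*R1).as_rotvec().round(4).tolist())
def cur():
    s=bot.read_state(); return s['eef_pos'],Rt(s['ee_rot'])
E
python3 - <<'E'
from h import *
p,Q=cur(); rel(p,Q,[.48,-.2,.33],down(0.05))
T=np.array(bot.camera_params('wrist')['world_from_camera']); print('cam in tool',Q.inv().apply(T[:3,3]-p).round(4)); print((Q.as_matrix().T@T[:3,:3]).round(3), bot.camera_params('wrist')['fx'])
E
```

```text
shift [0.3756, -0.265, -0.0992] rot [-0.0018, 0.0001, 0.3188]
cam in tool [ 0.0726 -0.0006 -0.1428]
[[-0.    -0.958 -0.287]
 [ 1.    -0.     0.   ]
 [-0.    -0.287  0.958]] 288.2207673141988
```

{"method": "apply_moves", "body": {
  "plan": [
    [[0.025,-0.018,-0.007],[0,0,0],0],
    [[0.05,-0.035,-0.013],[0,0,0],0],
    [[0.075,-0.053,-0.02],[0,0,0],0],
    [[0.1,-0.071,-0.026],[0,0,0],0],
    [[0.125,-0.088,-0.033],[0,0,0],0]
  ]
}}

```text
time: 0.52
eef_pos: [0.3105, -0.4542, 0.2637]
ee_rot: [-0.001, 0.983, 0.183, -0.0]
force: [-0.6, -0.9, 0.1]
opening: 0.0854
finger_force: 0.0
```

{"method": "apply_moves", "body": {
  "plan": [
    [[0.025,-0.018,-0.007],[0,0,0],0],
    [[0.05,-0.035,-0.013],[0,0,0],0],
    [[0.075,-0.053,-0.02],[0,0,0],0],
    [[0.1,-0.071,-0.026],[0,0,0],0],
    [[0.125,-0.088,-0.033],[0,0,0],0]
  ]
}}

```text
time: 0.93
eef_pos: [0.3954, -0.327, 0.2969]
ee_rot: [-0.0, 0.983, 0.183, -0.0]
force: [0.9, 0.1, -0.9]
opening: 0.0858
finger_force: 0.0
```

{"method": "apply_moves", "body": {
  "plan": [
    [[0.031,-0.022,-0.008],[0,0,0.08],0],
    [[0.063,-0.044,-0.016],[0,0,0.16],0],
    [[0.094,-0.066,-0.025],[0,0,0.24],0],
    [[0.125,-0.088,-0.033],[0,0,0.32],0],
    [[0.125,-0.088,-0.033],[0,0,0.32],0]
  ]
}}

```text
time: 1.35
eef_pos: [0.4827, -0.1969, 0.332]
ee_rot: [-0.0, 1.0, 0.027, 0.002]
force: [-1.1, -1.0, 0.7]
opening: 0.0854
finger_force: 0.0
```

```bash
python3 - <<'E'
from h import *
print(cur()[0])
im,d,p=grab('wrist'); W=world(p,d); np.savez('w1',im=im,W=W); save(im,'w1.png')
hsv=cv2.cvtColor(im,cv2.COLOR_RGB2HSV)
m=((hsv[...,0]<22)&(hsv[...,1]>70)).astype(np.uint8)
n,l,st,ce=cv2.connectedComponentsWithStats(m)
for i in range(1,n):
    if st[i,4]>200:
        P=W[l==i]; P=P[(P[:,2]<.05)&(P[:,2]>.004)]
        if len(P)<100: continue
        (c,sz,an)=cv2.minAreaRect((P[:,:2]*1000).astype(np.float32))
        mu=P[:,:2].mean(0); V=np.linalg.eigh(np.cov((P[:,:2]-mu).T))[1][:,1]; V*=np.sign(V[0])
        print(ce[i].round(),st[i,4],'mean',mu.round(4),'rect',np.round(c,1),np.round(sz,1),'az',np.arctan2(V[1],V[0]).round(4),'z',np.median(P[:,2]).round(4))
E
```

```text
[ 0.48273938 -0.19687844  0.33200402]
[119.  17.] 1647 mean [0.6663 0.0087] rect [668.1  11.8] [47.9 60.2] az -1.4926 z 0.0251
[295.  20.] 740 mean [ 0.6756 -0.2388] rect [ 676.7 -239.1] [53.3 24.7] az 0.1653 z 0.0202
[194. 103.] 801 mean [ 0.5551 -0.0956] rect [554.4 -94.6] [67.4 24.6] az 0.0588 z 0.02
[255. 110.] 728 mean [ 0.5488 -0.1895] rect [ 548.3 -189.5] [67.8 24.2] az 0.1197 z 0.02
[ 34. 166.] 7465 mean [0.4429 0.1642] rect [419.5 216.4] [148.  250.6] az -0.35 z 0.0164
[349. 134.] 737 mean [ 0.5207 -0.337 ] rect [ 520.  -338.2] [24.8 67.6] az -0.166 z 0.0199
[198. 167.] 1471 mean [ 0.4544 -0.1009] rect [ 451.  -100.6] [119.   33.7] az 0.0574 z 0.014
[259. 160.] 820 mean [ 0.4725 -0.1986] rect [ 470.1 -198.5] [70.6 33.3] az 0.127 z 0.0141
[332. 187.] 1095 mean [ 0.4331 -0.3234] rect [ 430.3 -323.7] [33.7 95.4] az -0.157 z 0.0141
```

View pics/w1.png

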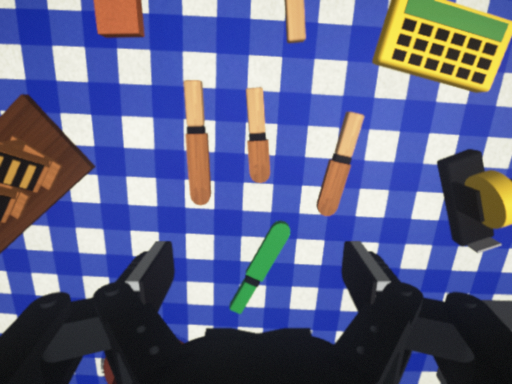

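The wrist view gives clean outlines: short knife (257,135), long knife (197,142), middle knife (340,163), with the green one (260,268) and the spare handle (295,20) left alone. Now I go to the short knife.

```bash
python3 - <<'E'
from h import *
p,Q=cur(); rel(p,Q,[.5435,-.190,.002],down(.119))
a=np.load('top.npz');im,W=a['im'],a['W']
hsv=cv2.cvtColor(im,cv2.COLOR_RGB2HSV); m=((hsv[...,0]<22)&(hsv[...,1]>70)).astype(np.uint8)
l=cv2.connectedComponents(m)[1]; P=W[l==l[190,212]]; P=P[P[:,2]<.03]
print(cv2.minAreaRect((P[:,:2]*1000).astype(np.float32)))
E
```

```text
shift [0.0622, -0.0058, 0.3291] rot [0.0004, -0.0012, -0.0646]
((402.7492370605469, 235.20819091796875), (147.5836639404297, 297.65167236328125), 41.04218292236328)
```

{"method": "apply_moves", "body": {
  "plan": [
    [[0.013,-0.001,0.037],[0,0,-0.013],0],
    [[0.026,-0.002,0.074],[0,0,-0.026],0],
    [[0.039,-0.004,0.111],[0,0,-0.039],0],
    [[0.052,-0.005,0.148],[0,0,-0.052],0],
    [[0.062,-0.006,0.185],[0,0,-0.065],0]
  ]
}}

```text
time: 1.82
eef_pos: [0.5412, -0.1932, 0.1429]
ee_rot: [0.0, 0.998, 0.057, -0.0]
force: [-1.0, -0.8, 0.6]
opening: 0.0855
finger_force: 0.0
```

{"method": "apply_moves", "body": {
  "plan": [
    [[0,0,0.035],[0,0,0],0],
    [[0,0,0.07],[0,0,0],0],
    [[0,0,0.1],[0,0,0],0],
    [[0,0,0.12],[0,0,0],0],
    [[0,0,0.12],[0,0,0],0]
  ]
}}

```text
time: 2.23
eef_pos: [0.5363, -0.1913, 0.0187]
ee_rot: [-0.003, 0.998, 0.057, -0.005]
force: [-1.2, 0.9, -0.4]
opening: 0.0851
finger_force: 0.0
```

```bash
python3 - <<'E'
from h import *
p,Q=cur(); rel(p,Q,[.5435,-.190,.001],down(.119)); print(bot.read_state()['force'])
E
```

```text
shift [0.0075, -0.0004, 0.0176] rot [-0.0064, 0.0103, -0.0059]
[-1.18356349  0.88714252 -0.41342271]
```

{"method": "apply_moves", "body": {
  "plan": [
    [[0,0,0.003],[0,0,0],0],
    [[0,0,0.005],[0,0,0],0],
    [[0,0,0.005],[0,0,0],0],
    [[0,0,0.005],[0,0,0],0],
    [[0,0,0.005],[0,0,0],0]
  ]
}}

```text
time: 2.65
eef_pos: [0.5426, -0.1931, 0.022]
ee_rot: [0.001, 0.998, 0.057, 0.001]
force: [0.8, -0.3, -0.1]
opening: 0.0856
finger_force: 0.0
```

```bash
python3 - <<'E'
from h import *
p,Q=cur(); print(p);rel(p,Q,[.5435,-.190,.001],down(.119)); print(bot.read_state()['force'])
E
```

```text
[ 0.54260467 -0.19312097  0.02203135]
 shift [0.0012, -0.003, 0.021] rot [0.0016, -0.0024, -0.0052]
[ 0.8445259  -0.28972024 -0.09746022]
```

{"method": "apply_moves", "body": {
  "plan": [
    [[0.001,-0.003,0.008],[0,0,0],0],
    [[0.001,-0.003,0.015],[0,0,0],0],
    [[0.001,-0.003,0.02],[0,0,0],0],
    [[0.001,-0.003,0.02],[0,0,0],0.5],
    [[0.001,-0.003,0.02],[0,0,0],1]
  ],
  "force": 60
}}

```text
time: 3.07
eef_pos: [0.5415, -0.189, -0.0007]
ee_rot: [-0.0, 0.998, 0.057, -0.001]
force: [-0.0, -0.5, -0.0]
opening: 0.0634
finger_force: 0.0
```

{"method": "apply_moves", "body": {
  "plan": [
    [[0,0,0],[0,0,0],1],
    [[0,0,0],[0,0,0],1],
    [[0,0,0],[0,0,0],1],
    [[0,0,0],[0,0,0],1],
    [[0,0,0],[0,0,0],1]
  ],
  "force": 60
}}

```text
time: 3.48
eef_pos: [0.5428, -0.1897, 0.001]
ee_rot: [0.0, 0.998, 0.057, 0.001]
force: [0.6, -0.6, 2.2]
opening: 0.0243
finger_force: 59.8
```

{"method": "apply_moves", "body": {
  "plan": [
    [[0,0,-0.025],[0,0,0],1],
    [[0,0,-0.06],[0,0,0],1],
    [[-0.01,-0.02,-0.09],[0,0,0],1],
    [[-0.02,-0.05,-0.12],[0,0,0],1],
    [[-0.03,-0.08,-0.15],[0,0,0],1]
  ]
}}

```text
time: 3.9
eef_pos: [0.5037, -0.1154, 0.1487]
ee_rot: [-0.0, 0.998, 0.056, -0.0]
force: [0.1, 0.7, -0.8]
opening: 0.0245
finger_force: 59.4
```

{"method": "apply_moves", "body": {
  "plan": [
    [[-0.007,-0.03,-0.014],[0,0,0],1],
    [[-0.014,-0.06,-0.028],[0,0,0],1],
    [[-0.021,-0.09,-0.042],[0,0,0],1],
    [[-0.028,-0.12,-0.056],[0,0,0],1],
    [[-0.036,-0.15,-0.07],[0,0,0],1]
  ]
}}

```text
time: 4.32
eef_pos: [0.4506, 0.0303, 0.2179]
ee_rot: [-0.0, 0.998, 0.057, -0.0]
force: [0.2, -0.1, -0.7]
opening: 0.0248
finger_force: 59.4
```

{"method": "apply_moves", "body": {
  "plan": [
    [[-0.007,-0.025,-0.014],[0,0,0],1],
    [[-0.015,-0.05,-0.029],[0,0,0],1],
    [[-0.015,-0.05,-0.029],[0,0,0],1],
    [[-0.015,-0.05,-0.029],[0,0,0],1],
    [[-0.015,-0.05,-0.029],[0,0,0],1]
  ]
}}

```text
time: 4.73
eef_pos: [0.4309, 0.0768, 0.2459]
ee_rot: [0.0, 0.998, 0.057, -0.0]
force: [0.6, 0.3, -1.6]
opening: 0.0244
finger_force: 59.5
```

```bash
python3 - <<'E'
from h import *
print(bot.read_state()['eef_pos'])
im,d,p=grab('wrist'); W=world(p,d); np.savez('w2',im=im,W=W); save(im,'w2.png')
E
```

```text
[0.43085809 0.07676827 0.24587712]
```

View pics/w2.png

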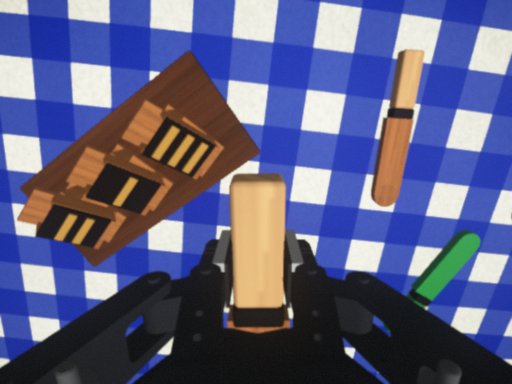

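The image shows the rack on the left with roofs at (178,145) three bars, (127,187) one bar and (75,228) two bars. The held short knife is at (258,250). Next I fit the roofs from depth.

```bash
python3 - <<'E'
from h import *
from scipy.optimize import least_squares
a=np.load('w2.npz');im,W=a['im'],a['W']
hsv=cv2.cvtColor(im,cv2.COLOR_RGB2HSV)
sub=np.zeros(im.shape[:2],bool); sub[90:270,15:262]=1
# board plane & rect
B=W[sub&(np.abs(W[...,2]-.016)<.003)]
print('board z',np.median(B[:,2]),cv2.minAreaRect((B[:,:2]*1000).astype(np.float32)))
dark=((hsv[...,2]<75)&(hsv[...,1]<140))
bars=((hsv[...,0]>=16)&(hsv[...,0]<30)&(hsv[...,1]>80))
for nm,(u,v) in dict(p3=(178,145),p1=(127,187),p2=(75,228)).items():
    mm=np.zeros_like(sub); mm[v-32:v+33,u-45:u+46]=1
    m=((dark|bars)&mm&(W[...,2]>.022)).astype(np.uint8)
    m=cv2.morphologyEx(m,cv2.MORPH_CLOSE,np.ones((3,3),np.uint8)); m=cv2.morphologyEx(m,cv2.MORPH_OPEN,np.ones((3,3),np.uint8))
    l=cv2.connectedComponents(m)[1]; P=W[l==l[v,u]]
    c=np.median(P,0)
    for _ in range(4):
        k=np.abs((P-c)@ (np.linalg.svd(P-c,full_matrices=False)[2][2]))<.004; P=P[k]; c=P.mean(0)
    n=np.linalg.svd(P-c,full_matrices=False)[2][2]; n*=np.sign(n[2])
    print(nm,len(P),'c',c.round(4),'n',n.round(3),'tilt',np.degrees(np.arccos(n[2])).round(2),'az',np.arctan2(-n[1],-n[0]).round(4))
    az=.7163; ex=np.array([np.cos(az)*np.cos(.6109),np.sin(az)*np.cos(.6109),np.sin(.6109)]); ey=np.array([-np.sin(az),np.cos(az),0]); ez=np.cross(ex,ey)
    q=np.stack([(P-c)@ex,(P-c)@ey],1)*1000
    print('  rect',cv2.minAreaRect(q.astype(np.float32)),'pct x',np.percentile(q[:,0],[0,1,99,100]).round(1),'y',np.percentile(q[:,1],[0,1,99,100]).round(1))
    xm=np.percentile(q[:,0],99.5)/1000; ym=np.percentile(q[:,1],[.5,99.5]).mean()/1000
    print('  origin',(c+ex*(xm-.055)+ey*ym-ez*.0215).round(4))
E
```

```text
board z 0.016132620658162067 ((402.51470947265625, 237.4976348876953), (150.6171112060547, 300.846435546875), 41.11396789550781)Traceback (most recent call last):
  File "<stdin>", line 18, in <module>
    u, s, vh = gufunc(a, signature=signature)
               ~~~~~~^^^^^^^^^^^^^^^^^^^^^^^^
    raise LinAlgError("SVD did not converge")
numpy.linalg.LinAlgError: SVD did not converge
```

```bash
cat > fit.py <<'E'
from h import *
a=np.load('w2.npz');im,W=a['im'],a['W']
az=.7176; ex=np.array([np.cos(az)*np.cos(.6109),np.sin(az)*np.cos(.6109),np.sin(.6109)]); ey=np.array([-np.sin(az),np.cos(az),0]); ez=np.cross(ex,ey)
hsv=cv2.cvtColor(im,cv2.COLOR_RGB2HSV)
hp=(W-np.array([.4025,.2375,0]))
dark=((hsv[...,2]<75)&(hsv[...,1]<140)); bars=((hsv[...,0]>=16)&(hsv[...,0]<30)&(hsv[...,1]>80))
for nm,(u,v) in dict(p3=(178,145),p1=(127,187),p2=(75,228)).items():
    mm=np.zeros(im.shape[:2],bool); mm[v-32:v+33,u-45:u+46]=1
    m=((dark|bars)&mm&(W[...,2]>.022)).astype(np.uint8)
    m=cv2.morphologyEx(m,cv2.MORPH_CLOSE,np.ones((3,3),np.uint8)); m=cv2.morphologyEx(m,cv2.MORPH_OPEN,np.ones((3,3),np.uint8))
    l=cv2.connectedComponents(m)[1]; P=W[l==l[v,u]]; P=P[np.isfinite(P[:,0])]
    h=P@ez; k=np.abs(h-np.median(h))<.004; P=P[k]; c=P.mean(0)
    n=np.linalg.svd(P-c,full_matrices=False)[2][2]; n*=np.sign(n[2])
    q=np.stack([(P-c)@ex,(P-c)@ey],1)*1000
    print(nm,len(P),'c',c.round(4),'tilt',np.degrees(np.arccos(n[2])).round(2),'az',np.arctan2(-n[1],-n[0]).round(4))
    print('  pct x',np.percentile(q[:,0],[0,1,99,100]).round(1),'y',np.percentile(q[:,1],[0,1,99,100]).round(1))
    xm=np.percentile(q[:,0],99.5)/1000; ym=np.percentile(q[:,1],[.5,99.5]).mean()/1000
    o=c+ex*(xm-.055)+ey*ym-ez*.0215
    print('  origin',o.round(4),'in rack',((o-[.4025,.2375,0])@ey).round(4),((o-[.4025,.2375,0])@[np.cos(az),np.sin(az),0]).round(4))
    # section profile across: heights above floor in tunnel frame along centre line and walls
    S=(W-o); X,Y,Z=S@ex,S@ey,S@ez
    f=(np.abs(Y)<.015)&(X>.058)&(X<.074)&(np.abs(Z)<.01); print('  ledge z',np.nanmedian(Z[f]).round(4),f.sum())
    f=(np.abs(Y)<.024)&(np.abs(Z)<.004)&(X>.05)&(X<.1); print('  ledge xmax',np.percentile(X[f],[50,97,100]).round(4),'y',np.percentile(Y[f],[1,99]).round(4))
E
python3 fit.py
```

```text
p3 1893 c [0.4465 0.168  0.0698] tilt 34.58 az 0.9626
  pct x [-39.3 -36.3  31.2  33.2] y [-29.  -24.2  25.5  28.5]
  origin [0.441  0.1642 0.0389] in rack -0.0805 -0.0192
  ledge z -0.0013 411
  ledge xmax [0.0622 0.0744 0.0769] y [-0.0151  0.0237]
p1 1844 c [0.3926 0.2305 0.0692] tilt 34.53 az 0.9852
  pct x [-39.7 -36.5  31.4  34.9] y [-28.5 -24.1  25.9  28.8]
  origin [0.3872 0.2271 0.0385] in rack 0.0022 -0.0183
  ledge z -0.0012 358
  ledge xmax [0.062  0.0737 0.0762] y [-0.0143  0.0236]
p2 1611 c [0.3375 0.2933 0.0695] tilt 34.45 az 0.9712
  pct x [-40.7 -37.   31.6  34.6] y [-26.5 -23.8  26.4  29.7]
  origin [0.3319 0.2905 0.0391] in rack 0.0864 -0.0184
  ledge z -0.0018 343
  ledge xmax [0.0616 0.0739 0.0767] y [-0.015   0.0236]
```

The pocket roofs are yawed about 14° relative to the board, so I refit with their own azimuth.

```bash
sed -i 's/^az=.*/import sys; az=float(sys.argv[1]); ex=np.array([np.cos(az)*np.cos(.6109),np.sin(az)*np.cos(.6109),np.sin(.6109)]); ey=np.array([-np.sin(az),np.cos(az),0]); ez=np.cross(ex,ey)/; s/^    xm=/    print("  rect",cv2.minAreaRect(q.astype(np.float32)))\n    xm=/' fit.py
sed -i "s/,'in rack'.*//; s/o.round(4)$/o.round(4))/" fit.py; sed -i "s/print('  origin',o.round(4))*/print('  origin',o.round(4))/" fit.py; python3 fit.py .973
```

```text
p3 2314 c [0.448  0.1671 0.0697] tilt 34.69 az 1.0297
  pct x [-36.4 -35.2  29.7  30.8] y [-24.7 -23.2  24.7  25.9]
  rect ((-2.9808998107910156, 0.8984584808349609), (66.38452911376953, 49.095882415771484), 2.401721477508545)
  origin [0.4428 0.1608 0.0378]
  ledge z -0.0002 422
  ledge xmax [0.0637 0.0748 0.076 ] y [-0.0222  0.0234]
p1 2111 c [0.3929 0.2299 0.0689] tilt 34.75 az 1.0201
  pct x [-35.8 -34.4  30.3  31.6] y [-24.4 -23.4  24.9  26.1]
  rect ((-2.351776123046875, 1.2484760284423828), (66.63098907470703, 50.00584411621094), 1.5579535961151123)
  origin [0.388  0.224  0.0373]
  ledge z -0.0003 380
  ledge xmax [0.0639 0.075  0.0757] y [-0.0222  0.0234]
p2 1933 c [0.3384 0.2922 0.0692] tilt 34.65 az 1.0347
  pct x [-35.9 -34.4  30.3  31.3] y [-23.9 -22.4  25.3  27. ]
  rect ((-2.188770294189453, 1.9993324279785156), (66.16712951660156, 50.52568054199219), 1.6088948249816895)
  origin [0.3328 0.2869 0.0376]
  ledge z -0.0005 339
  ledge xmax [0.0637 0.0748 0.076 ] y [-0.0222  0.0233]
```

```bash
python3 fit.py 1.015;python3 fit.py 1.03 | grep -v ledge; python3 - <<'E'
from h import *
# neighbour vectors & knife in hand: handle top points
a=np.load('w2.npz');im,W=a['im'],a['W']
s=W[180:300,225:292].reshape(-1,3); s=s[np.isfinite(s[:,0])]; k=s[(s[:,2]>.2)]
p=np.array([.4309,.0768,.2459]); Q=Rt([0,.998,.057,0]); t=Q.inv().apply(k-p)
t=t[(np.abs(t[:,1])<.02)]
for x in np.arange(-.04,.05,.01):
    r=t[np.abs(t[:,0]-x)<.004]
    if len(r)>20: print(x.round(3),len(r),'z',np.median(r[:,2]).round(4),'y',np.percentile(r[:,1],[2,98]).round(4))
print('xmax',np.percentile(t[:,0],99.5))
E
```

```text
p3 2316 c [0.448  0.1671 0.0697] tilt 34.7 az 1.0302
  pct x [-36.1 -35.2  29.5  30.3] y [-23.8 -23.1  24.7  25.5]
  rect ((-2.957195281982422, 0.9444942474365234), (66.3855972290039, 49.09332275390625), 0.3967284560203552)
  origin [0.4429 0.1604 0.0376]
  ledge z -0.0003 417
  ledge xmax [0.0641 0.075  0.0754] y [-0.0238  0.0232]
p1 2116 c [0.3929 0.2299 0.0689] tilt 34.74 az 1.0212
  pct x [-35.8 -34.5  30.2  30.9] y [-23.9 -23.2  24.7  26.3]
  rect ((-2.3271732330322266, 1.269378662109375), (50.00911331176758, 66.62956237792969), 89.64060974121094)
  origin [0.3881 0.2238 0.0372]
  ledge z -0.0003 379
  ledge xmax [0.064  0.0751 0.0755] y [-0.0237  0.0237]
p2 1939 c [0.3384 0.2922 0.0691] tilt 34.66 az 1.0386
  pct x [-35.3 -34.2  30.3  30.9] y [-23.1 -22.   25.5  27.5]
  rect ((-2.1136913299560547, 2.112337112426758), (50.5439453125, 66.16759490966797), 89.6366195678711)
  origin [0.3327 0.2867 0.0375]
  ledge z -0.0005 341
  ledge xmax [0.0638 0.0748 0.0755] y [-0.0239  0.0232]
p3 2317 c [0.448  0.1671 0.0697] tilt 34.71 az 1.0306
  pct x [-36.2 -35.1  29.6  30.2] y [-23.7 -23.
[... 273 characters left out ...]
  rect ((-2.318166732788086, 1.2784919738769531), (50.003238677978516, 66.62894439697266), 88.95584106445312)
  origin [0.3882 0.2237 0.0373]
p2 1937 c [0.3384 0.2922 0.0691] tilt 34.68 az 1.0392
  pct x [-35.4 -34.1  30.3  31.1] y [-23.3 -22.1  25.7  27.8]
  rect ((-2.077678680419922, 2.1305179595947266), (50.543460845947266, 66.16740417480469), 88.93293762207031)
  origin [0.3327 0.2866 0.0374]
-0.02 476 z -0.0191 y [-0.0128  0.0126]
-0.01 806 z -0.0193 y [-0.0129  0.012 ]
0.0 1020 z -0.0194 y [-0.0138  0.0134]
0.01 1334 z -0.0194 y [-0.0157  0.0155]
0.02 866 z -0.0192 y [-0.0129  0.0116]
0.03 941 z -0.0191 y [-0.013   0.0118]
0.04 610 z -0.0186 y [-0.0127  0.0115]
xmax 0.04016866118085331
```

Knife and pockets are now both measured in the same camera: pocket azimuth ≈1.02, origins good to about 1 mm. Now the carry to pocket 1.

```bash
cat >> h.py <<'E'
AZ=1.018; EX=np.array([np.cos(AZ)*np.cos(.6109),np.sin(AZ)*np.cos(.6109),np.sin(.6109)]); EY=np.array([-np.sin(AZ),np.cos(AZ),0]); EZ=np.cross(EX,EY)
O={1:np.array([.3881,.2238,.0374]),2:np.array([.3327,.2867,.0374]),3:np.array([.4429,.1604,.0374])}
def inpocket(k,x,h,y=0): return O[k]+EX*x+EY*y+EZ*h
def chain(p,Q,wps):
    from scipy.spatial.transform import Slerp
    for wp in wps:
        (P1,Q1)=wp
        sh=Q.inv().apply(np.array(P1)-p).round(3); rv=(Q.inv()*Q1).as_rotvec().round(3)
        print('shift',sh.tolist(),'rot',rv.tolist(),'rows>=',max(np.linalg.norm(sh)/.0417,np.linalg.norm(rv)/.125).round(1))
        p=p+Q.apply(sh); Q=Q*R.from_rotvec(rv)
def mid(p,Q,P1,Q1,f):
    return (p+(np.array(P1)-p)*f, Q*R.from_rotvec((Q.inv()*Q1).as_rotvec()*f))
def toolpocket(k,p,Q):
    d=p-O[k]; print('in pocket frame',(d@EX).round(4),(d@EY).round(4),(d@EZ).round(4),'rot err',(down(AZ,.6109).inv()*Q).as_rotvec().round(3))
E
python3 - <<'E'
from h import *
p,Q=cur(); D=down(AZ,.6109)
w1=inpocket(1,.2,.1); w2=inpocket(1,.2,.003)
chain(p,Q,[mid(p,Q,w1,D,.5),(w1,D),(w2,D),(inpocket(1,.2,.0022),D)])
E
```

```text
shift [0.02, -0.117, 0.006] rot [0.138, 0.285, -0.438] rows>= 4.3
shift [0.063, -0.097, 0.033] rot [0.138, 0.285, -0.438] rows>= 4.3
shift [-0.0, 0.0, 0.096] rot [-0.0, -0.0, -0.0] rows>= 2.3
shift [-0.0, 0.0, 0.001] rot [-0.0, -0.0, -0.0] rows>= 0.0
```

{"method": "apply_moves", "body": {
  "plan": [
    [[0.004,-0.023,0.001],[0.028,0.057,-0.088],1],
    [[0.008,-0.047,0.002],[0.055,0.114,-0.175],1],
    [[0.012,-0.07,0.004],[0.083,0.171,-0.263],1],
    [[0.016,-0.094,0.005],[0.11,0.228,-0.35],1],
    [[0.02,-0.117,0.006],[0.138,0.285,-0.438],1]
  ]
}}

```text
time: 5.2
eef_pos: [0.4377, 0.1956, 0.2393]
ee_rot: [-0.077, 0.949, 0.272, 0.137]
force: [-0.3, 0.9, -1.1]
opening: 0.0248
finger_force: 59.5
```

{"method": "apply_moves", "body": {
  "plan": [
    [[0.013,-0.019,0.007],[0.028,0.057,-0.088],1],
    [[0.025,-0.039,0.013],[0.055,0.114,-0.175],1],
    [[0.038,-0.058,0.02],[0.083,0.171,-0.263],1],
    [[0.05,-0.078,0.026],[0.11,0.228,-0.35],1],
    [[0.063,-0.097,0.033],[0.138,0.285,-0.438],1]
  ]
}}

```text
time: 5.62
eef_pos: [0.4445, 0.3154, 0.2336]
ee_rot: [-0.147, 0.832, 0.466, 0.264]
force: [-0.6, -0.3, -1.9]
opening: 0.0248
finger_force: 59.5
```

{"method": "apply_moves", "body": {
  "plan": [
    [[0,0,0],[0,0,0],1],
    [[0,0,0.02],[0,0,0],1],
    [[0,0,0.04],[0,0,0],1],
    [[0,0,0.06],[0,0,0],1],
    [[0,0,0.06],[0,0,0],1]
  ]
}}

```text
time: 6.03
eef_pos: [0.4612, 0.3435, 0.1802]
ee_rot: [-0.147, 0.834, 0.464, 0.259]
force: [-0.9, -0.2, -2.4]
opening: 0.0248
finger_force: 59.4
```

```bash
python3 - <<'E'
from h import *
p,Q=cur(); D=down(AZ,.6109); toolpocket(1,p,Q); print(bot.read_state()['joints'].round(2))
chain(p,Q,[(inpocket(1,.2,.0022),D)])
E
```

```text
in pocket frame 0.1968 0.0007 0.0365 rot err [ 0.003 -0.007  0.003]
[ 0.33 -0.36  2.15  0.48  0.92  0.68]
shift [0.003, 0.001, 0.034] rot [-0.003, 0.007, -0.003] rows>= 0.8
```

{"method": "apply_moves", "body": {
  "plan": [
    [[0,0.001,0.015],[0,0,0],1],
    [[0,0.001,0.03],[0,0,0],1],
    [[0,0.001,0.036],[0,0,0],1],
    [[0,0.001,0.036],[0,0,0],1],
    [[0,0.001,0.036],[0,0,0],1]
  ]
}}

```text
time: 6.45
eef_pos: [0.4744, 0.3613, 0.1565]
ee_rot: [-0.146, 0.833, 0.465, 0.263]
force: [-0.2, -0.3, -0.8]
opening: 0.0248
finger_force: 59.6
```

```bash
python3 - <<'E'
from h import *
p,Q=cur(); D=down(AZ,.6109); toolpocket(1,p,Q); chain(p,Q,[(inpocket(1,.14,.0022),D)])
im,d,pp=grab('wrist'); W=world(pp,d); np.savez('w3',im=im,W=W); save(im,'w3.png')
E
```

```text
in pocket frame 0.2012 -0.0012 0.0044 rot err [-0.     0.001 -0.   ]
shift [-0.061, -0.001, 0.002] rot [0.0, -0.001, 0.0] rows>= 1.5
```

View pics/w3.png

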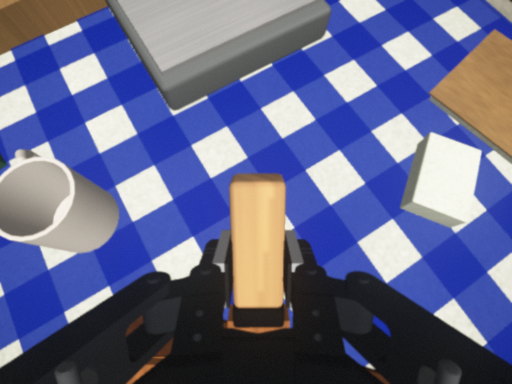

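{"method": "apply_moves", "body": {
  "plan": [
    [[-0.01,-0.001,0.002],[0,0,0],1],
    [[-0.02,-0.001,0.002],[0,0,0],1],
    [[-0.03,-0.001,0.002],[0,0,0],1],
    [[-0.036,-0.001,0.002],[0,0,0],1],
    [[-0.042,-0.001,0.002],[0,0,0],1]
  ]
}}

```text
time: 6.92
eef_pos: [0.4552, 0.3333, 0.1298]
ee_rot: [-0.147, 0.833, 0.465, 0.263]
force: [-0.3, 0.1, -0.7]
opening: 0.0244
finger_force: 59.5
```

```bash
python3 - <<'E'
from h import *
p,Q=cur(); toolpocket(1,p,Q); f=bot.read_state()['force'];print(f@EX,f@EY,f@EZ)
E
```

```text
in pocket frame 0.1582 0.0004 0.002 rot err [-0.     0.001 -0.001]
-0.4888631831228839 0.31501798692165517 -0.462411516756054
```

{"method": "apply_moves", "body": {
  "plan": [
    [[-0.005,0,0],[0,0,0],1],
    [[-0.01,0,0],[0,0,0],1],
    [[-0.015,0,0],[0,0,0],1],
    [[-0.02,0,0],[0,0,0],1],
    [[-0.025,0,0],[0,0,0],1]
  ]
}}

```text
time: 7.33
eef_pos: [0.4452, 0.3165, 0.1163]
ee_rot: [-0.147, 0.832, 0.465, 0.264]
force: [0.6, 0.5, -1.2]
opening: 0.0247
finger_force: 59.5
```

```bash
python3 - <<'E'
from h import *
p,Q=cur(); toolpocket(1,p,Q); f=bot.read_state()['force'];print(f@EX,f@EY,f@EZ)
E
```

```text
in pocket frame 0.1344 0.0001 0.0021 rot err [-0.     0.002 -0.001]
-0.07003487556840615 -0.303656817762199 -1.3928552566790047
```

{"method": "apply_moves", "body": {
  "plan": [
    [[-0.004,0,0],[0,0,0],1],
    [[-0.008,0,0],[0,0,0],1],
    [[-0.012,0,0],[0,0,0],1],
    [[-0.015,0,0],[0,0,0],1],
    [[-0.018,0,0],[0,0,0],1]
  ]
}}

```text
time: 7.75
eef_pos: [0.4387, 0.3051, 0.108]
ee_rot: [-0.148, 0.832, 0.464, 0.265]
force: [1.2, 6.6, 2.2]
opening: 0.0251
finger_force: 59.4
```

```bash
python3 - <<'E'
from h import *
p,Q=cur(); toolpocket(1,p,Q); f=bot.read_state()['force'];print(f@EX,f@EY,f@EZ)
E
```

```text
in pocket frame 0.119 -0.0004 0.0029 rot err [-0.001  0.006  0.   ]
6.356786339368516 2.4393131079074526 -1.7651353978779944
```

{"method": "apply_moves", "body": {
  "plan": [
    [[-0.002,0,0],[0,0,0],1],
    [[-0.003,0,0],[0,0,0],1],
    [[-0.004,0,0],[0,0,0],1],
    [[-0.005,0,0],[0,0,0],1],
    [[-0.006,0,0],[0,0,0],1]
  ]
}}

```text
time: 8.17
eef_pos: [0.4362, 0.3011, 0.1047]
ee_rot: [-0.148, 0.832, 0.464, 0.265]
force: [0.8, 4.8, 0.8]
opening: 0.0244
finger_force: 59.4
```

```bash
python3 - <<'E'
from h import *
p,Q=cur(); toolpocket(1,p,Q); f=bot.read_state()['force'];print(f@EX,f@EY,f@EZ)
E
```

```text
in pocket frame 0.1132 -0.0003 0.0029 rot err [-0.001  0.006 -0.   ]
4.105678554919192 1.8661827064915597 -1.9411924257624602
```

{"method": "apply_moves", "body": {
  "plan": [
    [[-0.001,0,0],[0,0,0],1],
    [[-0.001,0,0],[0,0,0],1],
    [[-0.002,0,0],[0,0,0],1],
    [[-0.002,0,0],[0,0,0],1],
    [[-0.003,0,0],[0,0,0],1]
  ]
}}

```text
time: 8.58
eef_pos: [0.4349, 0.2991, 0.103]
ee_rot: [-0.148, 0.832, 0.464, 0.265]
force: [0.8, 5.2, 2.4]
opening: 0.0248
finger_force: 59.4
```

```bash
python3 - <<'E'
from h import *
p,Q=cur(); toolpocket(1,p,Q); f=bot.read_state()['force'];print(f@EX,f@EY,f@EZ)
E
```

```text
in pocket frame 0.1103 -0.0003 0.0029 rot err [-0.001  0.006 -0.   ]
5.333627355931544 2.10125423449135 -0.8558669224456212
```

Still on the cushion, so I keep pressing until the force rises.

{"method": "apply_moves", "body": {
  "plan": [
    [[-0.001,0,0],[0,0,0],1],
    [[-0.001,0,0],[0,0,0],1],
    [[-0.002,0,0],[0,0,0],1],
    [[-0.002,0,0],[0,0,0],1],
    [[-0.002,0,0],[0,0,0],1]
  ]
}}

```text
time: 9.0
eef_pos: [0.4343, 0.2979, 0.1024]
ee_rot: [-0.148, 0.832, 0.464, 0.266]
force: [1.5, 6.4, 2.6]
opening: 0.0244
finger_force: 59.4
```

```bash
python3 - <<'E'
from h import *
p,Q=cur(); toolpocket(1,p,Q); f=bot.read_state()['force'];print(f@EX,f@EY,f@EZ)
E
```

```text
in pocket frame 0.1088 -0.0004 0.0031 rot err [-0.001  0.007  0.   ]
6.539983436247674 2.080993554123011 -1.4647664880103721
```

{"method": "apply_moves", "body": {
  "plan": [
    [[-0.001,0,0],[0,0,0],1],
    [[-0.001,0,0],[0,0,0],1],
    [[-0.002,0,0],[0,0,0],1],
    [[-0.002,0,0],[0,0,0],1],
    [[-0.002,0,0],[0,0,0],1]
  ]
}}

```text
time: 9.42
eef_pos: [0.4344, 0.2974, 0.1028]
ee_rot: [-0.148, 0.832, 0.463, 0.267]
force: [2.8, 10.5, 3.5]
opening: 0.0244
finger_force: 59.3
```

```bash
python3 - <<'E'
from h import *
p,Q=cur(); toolpocket(1,p,Q); f=bot.read_state()['force'];print(f@EX,f@EY,f@EZ)
E
```

```text
in pocket frame 0.1087 -0.0007 0.0037 rot err [-0.002  0.011  0.001]
10.463460196968873 3.1442419719809673 -3.095467412578774
```

{"method": "apply_moves", "body": {
  "plan": [
    [[-0.001,0,0],[0,0,0],1],
    [[-0.002,0,0],[0,0,0],1],
    [[-0.003,0,0],[0,0,0],1],
    [[-0.004,0,0],[0,0,0],1],
    [[-0.005,0,0],[0,0,0],1]
  ]
}}

```text
time: 9.83
eef_pos: [0.4343, 0.2965, 0.1036]
ee_rot: [-0.151, 0.831, 0.461, 0.271]
force: [9.9, 30.0, 3.7]
opening: 0.025
finger_force: 59.9
```

```bash
python3 - <<'E'
from h import *
p,Q=cur(); toolpocket(1,p,Q); f=bot.read_state()['force'];print(f@EX,f@EY,f@EZ)
E
```

```text
in pocket frame 0.1086 -0.0011 0.0048 rot err [-0.002  0.02   0.004]
27.292583818634697 7.352623573121631 -14.53499299432708
```

The knife is on the solid stop: no movement while the force rose to 27 N. I relax, open and retreat square to the pocket.

{"method": "apply_moves", "body": {
  "plan": [
    [[0.003,0,0],[0,0,0],1],
    [[0.006,0,0],[0,0,0],1],
    [[0.006,0,0],[0,0,0],1],
    [[0.006,0,0],[0,0,0],0.5],
    [[0.006,0,0],[0,0,0],0]
  ]
}}

```text
time: 10.25
eef_pos: [0.4326, 0.2959, 0.0995]
ee_rot: [-0.146, 0.832, 0.465, 0.264]
force: [-0.2, -0.2, 0.4]
opening: 0.0477
finger_force: 0.0
```

{"method": "apply_moves", "body": {
  "plan": [
    [[0,0,0],[0,0,0],0],
    [[0,0,0],[0,0,0],0],
    [[0,0,0],[0,0,0],0],
    [[0,0,-0.02],[0,0,0],0],
    [[0,0,-0.05],[0,0,0],0]
  ]
}}

```text
time: 10.67
eef_pos: [0.415, 0.271, 0.1368]
ee_rot: [-0.148, 0.833, 0.465, 0.26]
force: [0.6, -0.5, -0.3]
opening: 0.0852
finger_force: 0.0
```

{"method": "apply_moves", "body": {
  "plan": [
    [[0,0,-0.03],[0,0,0],0],
    [[0,0,-0.06],[0,0,0],0],
    [[0,0,-0.09],[0,0,0],0],
    [[0,0,-0.09],[0,0,0],0],
    [[0,0,-0.09],[0,0,0],0]
  ]
}}

```text
time: 11.08
eef_pos: [0.3911, 0.2267, 0.216]
ee_rot: [-0.145, 0.832, 0.465, 0.266]
force: [0.5, -0.3, 0.4]
opening: 0.0851
finger_force: 0.0
```

```bash
python3 - <<'E'
from h import *
p,Q=cur(); toolpocket(1,p,Q)
im,d,pp=grab('wrist'); W=world(pp,d); np.savez('w4',im=im,W=W)
hsv=cv2.cvtColor(im,cv2.COLOR_RGB2HSV); S=W-O[1]; X,Y,Z=S@EX,S@EY,S@EZ
f=(X>.06)&(X<.17)&(np.abs(Y)<.025)&(Z>.006)&(Z<.03)
print('n',f.sum(),'X',np.percentile(X[f],[1,50,99,99.7]).round(4))
for x in(.09,.1,.12,.14):
    g=f&(np.abs(X-x)<.004)&(Z>.012)
    if g.sum(): print(x,np.percentile(Y[g],[2,98]).round(4),np.median(Z[g]).round(4))
g=(hsv[...,2]<60)&f; print('collar X',np.percentile(X[g],[5,95]) if g.sum() else None)
# next: middle knife
Dm=down(-.16); pre=[.5153,-.3374,.2]; 
wa=[p+[0.0,-.05,.1]]
w1=np.array([.48,.05,.30])
chain(p,Q,[mid(p,Q,w1,Dm,.5),(w1,Dm),mid(w1,Dm,pre,Dm,.5),(pre,Dm)])
E
```

```text
in pocket frame 0.1058 -0.001 0.1439 rot err [-0.005  0.004 -0.002]
n 2483 X [0.0609 0.1079 0.1496 0.1503]
0.09 [-0.0123  0.0122] 0.0192
0.1 [-0.0122  0.0121] 0.0189
0.12 [-0.013   0.0119] 0.0182
0.14 [-0.0127  0.0127] 0.0175
collar X [0.07324924 0.08158775]
shift [-0.018, 0.084, -0.064] rot [-0.179, -0.272, 0.57] rows>= 5.3
shift [0.019, 0.095, -0.047] rot [-0.178, -0.273, 0.569] rows>= 5.2
shift [0.048, 0.188, 0.05] rot [-0.0, 0.0, 0.0] rows>= 4.8
shift [0.049, 0.189, 0.05] rot [-0.0, 0.0, 0.0] rows>= 4.8
```

Knife 1 is home, with the butt at 150.0 mm along the pocket, and is released. Next, the middle knife.

```bash
python3 - <<'E'
from h import *
p,Q=cur(); D=down(-.16); e=np.array([.5153,-.3374,.10]); w=[]
for f,z in((.25,.25),(.5,.25),(.75,.2),(1,.1)):
    a=mid(p,Q,e,D,f); a[0][2]=z; w.append(a)
chain(p,Q,w)
E
```

```text
shift [-0.064, 0.101, -0.089] rot [-0.09, -0.135, 0.285] rows>= 3.6
shift [-0.059, 0.126, -0.039] rot [-0.089, -0.135, 0.285] rows>= 3.5
shift [-0.04, 0.145, 0.025] rot [-0.09, -0.136, 0.285] rows>= 3.7
shift [-0.001, 0.151, 0.091] rot [-0.09, -0.135, 0.285] rows>= 4.2
```

{"method": "apply_moves", "body": {
  "plan": [
    [[-0.013,0.02,-0.018],[-0.018,-0.027,0.057],0],
    [[-0.026,0.04,-0.036],[-0.036,-0.054,0.114],0],
    [[-0.038,0.061,-0.053],[-0.054,-0.081,0.171],0],
    [[-0.051,0.081,-0.071],[-0.072,-0.108,0.228],0],
    [[-0.064,0.101,-0.089],[-0.09,-0.135,0.285],0]
  ]
}}

```text
time: 11.55
eef_pos: [0.4213, 0.0855, 0.2477]
ee_rot: [-0.114, 0.912, 0.338, 0.202]
force: [0.9, 0.5, 0.5]
opening: 0.0857
finger_force: 0.0
```

{"method": "apply_moves", "body": {
  "plan": [
    [[-0.012,0.025,-0.008],[-0.018,-0.027,0.057],0],
    [[-0.024,0.05,-0.016],[-0.036,-0.054,0.114],0],
    [[-0.035,0.076,-0.023],[-0.054,-0.081,0.171],0],
    [[-0.047,0.101,-0.031],[-0.072,-0.108,0.228],0],
    [[-0.059,0.126,-0.039],[-0.089,-0.135,0.285],0]
  ]
}}

```text
time: 11.97
eef_pos: [0.4531, -0.0555, 0.2468]
ee_rot: [-0.079, 0.967, 0.202, 0.137]
force: [-0.1, 0.3, 0.3]
opening: 0.0856
finger_force: 0.0
```

{"method": "apply_moves", "body": {
  "plan": [
    [[-0.008,0.029,0.005],[-0.018,-0.027,0.057],0],
    [[-0.016,0.058,0.01],[-0.036,-0.054,0.114],0],
    [[-0.024,0.087,0.015],[-0.054,-0.081,0.171],0],
    [[-0.032,0.116,0.02],[-0.072,-0.108,0.228],0],
    [[-0.04,0.145,0.025],[-0.09,-0.136,0.285],0]
  ]
}}

```text
time: 12.38
eef_pos: [0.484, -0.1961, 0.1967]
ee_rot: [-0.04, 0.995, 0.062, 0.067]
force: [0.7, -0.3, -0.6]
opening: 0.0853
finger_force: 0.0
```

{"method": "apply_moves", "body": {
  "plan": [
    [[0,0.035,0.02],[-0.02,-0.03,0.065],0],
    [[0,0.07,0.04],[-0.04,-0.06,0.13],0],
    [[0,0.11,0.065],[-0.065,-0.098,0.206],0],
    [[-0.001,0.151,0.091],[-0.09,-0.135,0.285],0],
    [[-0.001,0.151,0.091],[-0.09,-0.135,0.285],0]
  ]
}}

```text
time: 12.8
eef_pos: [0.5137, -0.3374, 0.0911]
ee_rot: [-0.002, 0.997, -0.081, -0.006]
force: [-0.7, 1.3, -0.7]
opening: 0.0851
finger_force: 0.0
```

{"method": "apply_moves", "body": {
  "plan": [
    [[0,0,0.02],[0,0,0],0],
    [[0,0,0.04],[0,0,0],0],
    [[0,0,0.05],[0,0,0],0],
    [[0,0,0.05],[0,0,0],0],
    [[0,0,0.05],[0,0,0],0]
  ]
}}

```text
time: 13.22
eef_pos: [0.5146, -0.336, 0.0485]
ee_rot: [-0.001, 0.997, -0.079, -0.002]
force: [0.6, -0.2, -0.5]
opening: 0.0852
finger_force: 0.0
```

```bash
python3 - <<'E'
from h import *
p,Q=cur(); print(p); chain(p,Q,[([.5153,-.3374,.001],down(-.16))])
im,d,pp=grab('wrist'); W=world(pp,d); t=Q.inv().apply(W.reshape(-1,3)-p).reshape(W.shape)
hsv=cv2.cvtColor(im,cv2.COLOR_RGB2HSV)
f=(W[...,2]>.0155)&(W[...,2]<.023)&(np.abs(t[...,1])<.05)&(np.abs(t[...,0])<.1)&(hsv[...,0]<25)
P=t[f]; print(f.sum(),cv2.minAreaRect((P[:,:2]*1000).astype(np.float32)))
E
```

```text
[ 0.51463182 -0.33604782  0.04851768]
shift [0.001, 0.001, 0.048] rot [-0.001, 0.004, 0.002] rows>= 1.2
4340 ((-22.502037048339844, 2.805905342102051), (126.62572479248047, 28.744888305664062), 0.26880162954330444)
```

{"method": "apply_moves", "body": {
  "plan": [
    [[0.001,0.001,0.015],[0,0,0],0],
    [[0.001,0.001,0.03],[0,0,0],0],
    [[0.001,0.001,0.042],[0,0,0],0],
    [[0.001,0.001,0.047],[0,0,0],0],
    [[0.001,0.001,0.047],[0,0,0],0]
  ]
}}

```text
time: 13.68
eef_pos: [0.5149, -0.3375, 0.0008]
ee_rot: [-0.001, 0.997, -0.08, -0.002]
force: [0.5, -0.1, 0.1]
opening: 0.0853
finger_force: 0.0
```

{"method": "apply_moves", "body": {
  "plan": [
    [[0,0,0],[0,0,0],1],
    [[0,0,0],[0,0,0],1],
    [[0,0,0],[0,0,0],1],
    [[0,0,0],[0,0,0],1],
    [[0,0,0],[0,0,0],1]
  ],
  "force": 60
}}

```text
time: 14.1
eef_pos: [0.5163, -0.3386, 0.0033]
ee_rot: [0.0, 0.997, -0.08, -0.0]
force: [0.2, 1.7, 12.8]
opening: 0.026
finger_force: 9.9
```

{"method": "apply_moves", "body": {
  "plan": [
    [[0,0,0],[0,0,0],1],
    [[0,0,0],[0,0,0],1],
    [[0,0,-0.02],[0,0,0],1],
    [[0,0,-0.05],[0,0,0],1],
    [[0,0,-0.08],[0,0,0],1]
  ]
}}

```text
time: 14.52
eef_pos: [0.5146, -0.3371, 0.0814]
ee_rot: [-0.001, 0.997, -0.08, -0.003]
force: [0.6, 0.2, -1.0]
opening: 0.0242
finger_force: 60.4
```

```bash
cat > hand.py <<'E'
from h import *
def hand(save_as=None):
    p,Q=cur(); im,d,pp=grab('wrist'); W=world(pp,d)
    t=Q.inv().apply(W.reshape(-1,3)-p).reshape(W.shape); hsv=cv2.cvtColor(im,cv2.COLOR_RGB2HSV)
    wood=(hsv[...,1]>60)&(hsv[...,0]<25)&(np.abs(t[...,1])<.02)&(t[...,0]>-.035)&(t[...,0]<.07)&(np.abs(t[...,2]+.019)<.007)
    P=t[wood]; print('handle n',len(P),'butt x',np.percentile(P[:,0],99.5).round(4),'z',np.median(P[:,2]).round(4),'slope',np.polyfit(P[:,0],P[:,2],1)[0].round(4))
    for x in(-.02,-.015,.02,.03):
        r=P[np.abs(P[:,0]-x)<.003]
        if len(r)>10: print(x,np.percentile(r[:,1],[3,97]).round(4))
E
python3 - <<'E'
from hand import *
hand()
p,Q=cur(); D=down(AZ,.6109); e=inpocket(2,.245,.1); w=[]
for f,z in((.2,.22),(.4,.26),(.6,.28),(.8,.28),(1,e[2])):
    a=mid(p,Q,e,D,f); a[0][2]=z; w.append(a); print(a[0].round(3))
chain(p,Q,w)
E
```

```text
handle n 6839 butt x 0.0383 z -0.0165 slope 0.0017
-0.02 [-0.0119  0.0114]
-0.015 [-0.0122  0.0117]
0.02 [-0.0118  0.0118]
0.03 [-0.0121  0.0116]
[ 0.496 -0.191  0.22 ]
[ 0.474 -0.041  0.26 ]
[0.452 0.109 0.28 ]
[0.43  0.259 0.28 ]
[0.408 0.409 0.26 ]
shift [-0.045, -0.144, -0.131] rot [0.073, 0.107, -0.227] rows>= 4.8
shift [-0.007, -0.153, -0.033] rot [0.073, 0.107, -0.228] rows>= 3.8
shift [0.025, -0.15, -0.001] rot [0.074, 0.108, -0.227] rows>= 3.6
shift [0.051, -0.139, 0.033] rot [0.073, 0.107, -0.227] rows>= 3.6
shift [0.067, -0.12, 0.067] rot [0.073, 0.107, -0.227] rows>= 3.7
```

{"method": "apply_moves", "body": {
  "plan": [
    [[-0.009,-0.029,-0.026],[0.015,0.021,-0.045],1],
    [[-0.018,-0.058,-0.052],[0.029,0.043,-0.091],1],
    [[-0.027,-0.086,-0.079],[0.044,0.064,-0.136],1],
    [[-0.036,-0.115,-0.105],[0.058,0.086,-0.182],1],
    [[-0.045,-0.144,-0.131],[0.073,0.107,-0.227],1]
  ]
}}

```text
time: 14.98
eef_pos: [0.4939, -0.1875, 0.214]
ee_rot: [-0.033, 0.997, 0.035, 0.055]
force: [-0.8, -0.7, -1.7]
opening: 0.0244
finger_force: 60.4
```

{"method": "apply_moves", "body": {
  "plan": [
    [[-0.001,-0.031,-0.007],[0.015,0.021,-0.045],1],
    [[-0.003,-0.061,-0.013],[0.029,0.043,-0.091],1],
    [[-0.004,-0.092,-0.02],[0.044,0.064,-0.136],1],
    [[-0.006,-0.122,-0.026],[0.058,0.086,-0.182],1],
    [[-0.007,-0.153,-0.033],[0.073,0.107,-0.228],1]
  ]
}}

```text
time: 15.4
eef_pos: [0.4724, -0.038, 0.2543]
ee_rot: [-0.064, 0.981, 0.148, 0.11]
force: [0.3, -0.7, -0.7]
opening: 0.0245
finger_force: 60.4
```

{"method": "apply_moves", "body": {
  "plan": [
    [[0.005,-0.03,0],[0.015,0.022,-0.045],1],
    [[0.01,-0.06,0],[0.03,0.043,-0.091],1],
    [[0.015,-0.09,0],[0.044,0.065,-0.136],1],
    [[0.02,-0.12,-0.001],[0.059,0.086,-0.182],1],
    [[0.025,-0.15,-0.001],[0.074,0.108,-0.227],1]
  ]
}}

```text
time: 15.82
eef_pos: [0.4502, 0.1109, 0.2751]
ee_rot: [-0.095, 0.947, 0.259, 0.164]
force: [0.8, 0.8, -1.1]
opening: 0.0245
finger_force: 60.5
```

{"method": "apply_moves", "body": {
  "plan": [
    [[0.01,-0.028,0.007],[0.015,0.021,-0.045],1],
    [[0.02,-0.056,0.013],[0.029,0.043,-0.091],1],
    [[0.031,-0.083,0.02],[0.044,0.064,-0.136],1],
    [[0.041,-0.111,0.026],[0.058,0.086,-0.182],1],
    [[0.051,-0.139,0.033],[0.073,0.107,-0.227],1]
  ]
}}

```text
time: 16.23
eef_pos: [0.4281, 0.261, 0.2759]
ee_rot: [-0.124, 0.898, 0.365, 0.215]
force: [0.8, -0.3, -1.5]
opening: 0.0247
finger_force: 60.5
```

{"method": "apply_moves", "body": {
  "plan": [
    [[0.017,-0.03,0.017],[0.018,0.027,-0.057],1],
    [[0.034,-0.06,0.034],[0.037,0.054,-0.114],1],
    [[0.05,-0.09,0.05],[0.055,0.08,-0.17],1],
    [[0.067,-0.12,0.067],[0.073,0.107,-0.227],1],
    [[0.067,-0.12,0.067],[0.073,0.107,-0.227],1]
  ]
}}

```text
time: 16.65
eef_pos: [0.4038, 0.4132, 0.254]
ee_rot: [-0.152, 0.832, 0.466, 0.259]
force: [-0.0, -1.1, -1.2]
opening: 0.0245
finger_force: 60.5
```

{"method": "apply_moves", "body": {
  "plan": [
    [[0,0,0.02],[0,0,0],1],
    [[0,0,0.04],[0,0,0],1],
    [[0,0,0.06],[0,0,0],1],
    [[0,0,0.06],[0,0,0],1],
    [[0,0,0.06],[0,0,0],1]
  ]
}}

```text
time: 17.07
eef_pos: [0.4241, 0.4387, 0.2061]
ee_rot: [-0.15, 0.834, 0.464, 0.259]
force: [-0.2, 0.6, -1.3]
opening: 0.0244
finger_force: 60.4
```

```bash
python3 - <<'E'
from hand import *
hand(); p,Q=cur(); toolpocket(2,p,Q); chain(p,Q,[(inpocket(2,.225,.0048),down(AZ,.6109))])
E
```

```text
handle n 6890 butt x 0.039 z -0.0166 slope 0.003
-0.02 [-0.0123  0.011 ]
-0.015 [-0.0127  0.0113]
0.02 [-0.0123  0.0114]
0.03 [-0.0121  0.0113]
in pocket frame 0.2435 0.0016 0.0376 rot err [0.007 0.    0.006]
shift [-0.019, 0.002, 0.033] rot [-0.007, -0.0, -0.006] rows>= 0.9
```

{"method": "apply_moves", "body": {
  "plan": [
    [[-0.003,0.001,0.012],[0,0,0],1],
    [[-0.006,0.002,0.024],[-0.003,0,-0.003],1],
    [[-0.009,0.002,0.033],[-0.005,0,-0.005],1],
    [[-0.009,0.002,0.033],[-0.005,0,-0.005],1],
    [[-0.009,0.002,0.033],[-0.005,0,-0.005],1]
  ]
}}

```text
time: 17.53
eef_pos: [0.4322, 0.4481, 0.1754]
ee_rot: [-0.148, 0.833, 0.465, 0.262]
force: [0.0, -0.1, -1.7]
opening: 0.0245
finger_force: 60.5
```

```bash
python3 - <<'E'
from h import *
p,Q=cur(); toolpocket(2,p,Q); chain(p,Q,[(inpocket(2,.186,.0047),down(AZ,.6109))])
E
```

```text
in pocket frame 0.2345 0.0 0.0043 rot err [0.002 0.001 0.001]
shift [-0.048, 0.0, -0.0] rot [-0.002, -0.001, -0.001] rows>= 1.2
```

{"method": "apply_moves", "body": {
  "plan": [
    [[-0.012,0,0],[0,0,0],1],
    [[-0.024,0,0],[0,0,0],1],
    [[-0.036,0,0],[0,0,0],1],
    [[-0.042,0,0],[0,0,0],1],
    [[-0.048,0,0],[0,0,0],1]
  ]
}}

```text
time: 17.95
eef_pos: [0.412, 0.4147, 0.1491]
ee_rot: [-0.148, 0.832, 0.465, 0.264]
force: [0.6, 0.2, -1.0]
opening: 0.0242
finger_force: 60.5
```

```bash
cat > st.py <<'E'
from h import *
import sys
p,Q=cur(); toolpocket(int(sys.argv[1]),p,Q); f=bot.read_state()['force'];print('F',(f@EX).round(1),(f@EY).round(1),(f@EZ).round(1))
E
python3 st.py 2
```

```text
in pocket frame 0.1874 -0.0003 0.0051 rot err [0.001 0.003 0.   ]
F -0.2 -0.5 -1.1
```

{"method": "apply_moves", "body": {
  "plan": [
    [[-0.005,0,0],[0,0,0],1],
    [[-0.01,0,0],[0,0,0],1],
    [[-0.015,0,0],[0,0,0],1],
    [[-0.02,0,0],[0,0,0],1],
    [[-0.025,0,0],[0,0,0],1]
  ]
}}

```text
time: 18.37
eef_pos: [0.401, 0.3973, 0.1341]
ee_rot: [-0.148, 0.832, 0.465, 0.263]
force: [-0.1, -0.5, -1.1]
opening: 0.0245
finger_force: 60.5
```

```bash
python3 st.py 2
```

```text
in pocket frame 0.162 -0.0001 0.0046 rot err [0.001 0.002 0.   ]
F -1.0 -0.2 -0.6
```

{"method": "apply_moves", "body": {
  "plan": [
    [[-0.004,0,0],[0,0,0],1],
    [[-0.008,0,0],[0,0,0],1],
    [[-0.012,0,0],[0,0,0],1],
    [[-0.016,0,0],[0,0,0],1],
    [[-0.019,0,0],[0,0,0],1]
  ]
}}

```text
time: 18.78
eef_pos: [0.3944, 0.3855, 0.1259]
ee_rot: [-0.149, 0.832, 0.464, 0.266]
force: [1.9, 5.8, 2.1]
opening: 0.0248
finger_force: 60.5
```

```bash
python3 st.py 2
```

```text
in pocket frame 0.1461 -0.0006 0.0056 rot err [0.    0.008 0.001]
F 6.1 1.5 -1.7
```

{"method": "apply_moves", "body": {
  "plan": [
    [[-0.001,0,0],[0,0,0],1],
    [[-0.002,0,0],[0,0,0],1],
    [[-0.003,0,0],[0,0,0],1],
    [[-0.004,0,0],[0,0,0],1],
    [[-0.005,0,0],[0,0,0],1]
  ]
}}

```text
time: 19.2
eef_pos: [0.3922, 0.3821, 0.123]
ee_rot: [-0.149, 0.832, 0.464, 0.266]
force: [1.3, 5.2, 1.3]
opening: 0.0246
finger_force: 60.5
```

```bash
python3 st.py 2
```

```text
in pocket frame 0.1413 -0.0006 0.0056 rot err [0.    0.007 0.001]
F 4.9 1.6 -1.9
```

{"method": "apply_moves", "body": {
  "plan": [
    [[-0.001,0,0],[0,0,0],1],
    [[-0.002,0,0],[0,0,0],1],
    [[-0.003,0,0],[0,0,0],1],
    [[-0.004,0,0],[0,0,0],1],
    [[-0.004,0,0],[0,0,0],1]
  ]
}}

```text
time: 19.62
eef_pos: [0.3904, 0.3792, 0.1205]
ee_rot: [-0.148, 0.832, 0.464, 0.265]
force: [1.5, 5.6, 1.9]
opening: 0.0244
finger_force: 60.5
```

```bash
python3 st.py 2
```

```text
in pocket frame 0.137 -0.0005 0.0055 rot err [0.    0.007 0.001]
F 5.6 1.7 -1.6
```

{"method": "apply_moves", "body": {
  "plan": [
    [[-0.001,0,0],[0,0,0],1],
    [[-0.002,0,0],[0,0,0],1],
    [[-0.003,0,0],[0,0,0],1],
    [[-0.004,0,0],[0,0,0],1],
    [[-0.004,0,0],[0,0,0],1]
  ]
}}

```text
time: 20.03
eef_pos: [0.3901, 0.3777, 0.1207]
ee_rot: [-0.149, 0.832, 0.463, 0.268]
force: [2.3, 8.4, 4.4]
opening: 0.0246
finger_force: 60.5
```

```bash
python3 st.py 2
```

```text
in pocket frame 0.1359 -0.0011 0.0065 rot err [-0.001  0.012  0.002]
F 9.4 2.5 -1.1
```

{"method": "apply_moves", "body": {
  "plan": [
    [[-0.001,0,0],[0,0,0],1],
    [[-0.002,0,0],[0,0,0],1],
    [[-0.003,0,0],[0,0,0],1],
    [[-0.003,0,0],[0,0,0],1],
    [[-0.003,0,0],[0,0,0],1]
  ]
}}

```text
time: 20.45
eef_pos: [0.3902, 0.3769, 0.1215]
ee_rot: [-0.15, 0.831, 0.462, 0.27]
force: [3.6, 13.6, 6.7]
opening: 0.0244
finger_force: 60.5
```

```bash
python3 st.py 2
```

```text
in pocket frame 0.1358 -0.0016 0.0075 rot err [-0.002  0.017  0.003]
F 14.9 4.1 -2.2
```

{"method": "apply_moves", "body": {
  "plan": [
    [[-0.001,0,0],[0,0,0],1],
    [[-0.002,0,0],[0,0,0],1],
    [[-0.003,0,0],[0,0,0],1],
    [[-0.003,0,0],[0,0,0],1],
    [[-0.003,0,0],[0,0,0],1]
  ]
}}

```text
time: 20.87
eef_pos: [0.3901, 0.3763, 0.1221]
ee_rot: [-0.151, 0.831, 0.461, 0.272]
force: [6.2, 21.3, 6.6]
opening: 0.0246
finger_force: 59.8
```

{"method": "apply_moves", "body": {
  "plan": [
    [[0.003,0,0],[0,0,0],1],
    [[0.007,0,0],[0,0,0],1],
    [[0.007,0,0],[0,0,0],1],
    [[0.007,0,0],[0,0,0],0.5],
    [[0.007,0,0],[0,0,0],0]
  ]
}}

```text
time: 21.28
eef_pos: [0.3879, 0.376, 0.1166]
ee_rot: [-0.147, 0.832, 0.465, 0.263]
force: [-0.9, 0.3, 0.5]
opening: 0.0479
finger_force: 0.0
```

{"method": "apply_moves", "body": {
  "plan": [
    [[0,0,0],[0,0,0],0],
    [[0,0,0],[0,0,0],0],
    [[0,0,0],[0,0,0],0],
    [[0,0,-0.02],[0,0,0],0],
    [[0,0,-0.05],[0,0,0],0]
  ]
}}

```text
time: 21.7
eef_pos: [0.3707, 0.3506, 0.1536]
ee_rot: [-0.148, 0.834, 0.465, 0.259]
force: [1.1, 0.5, 0.6]
opening: 0.0855
finger_force: 0.0
```

{"method": "apply_moves", "body": {
  "plan": [
    [[0,0,-0.03],[0,0,0],0],
    [[0,0,-0.06],[0,0,0],0],
    [[0,0,-0.09],[0,0,0],0],
    [[0,0,-0.09],[0,0,0],0],
    [[0,0,-0.09],[0,0,0],0]
  ]
}}

```text
time: 22.12
eef_pos: [0.3465, 0.307, 0.2333]
ee_rot: [-0.147, 0.832, 0.464, 0.265]
force: [-0.2, 0.4, -0.7]
opening: 0.0852
finger_force: 0.0
```

```bash
cat > chk.py <<'E'
from h import *
import sys
def chk(ks):
    im,d,pp=grab('wrist'); W=world(pp,d)
    for k in ks:
        S=W-O[k]; X,Y,Z=S@EX,S@EY,S@EZ
        f=(X>.06)&(X<.25)&(np.abs(Y)<.025)&(Z>.006)&(Z<.03)
        if f.sum()>50: print(k,'n',f.sum(),'butt X',np.percentile(X[f],[99,99.7]).round(4),'Y',np.percentile(Y[f&(X>.1)&(Z>.01)],[3,97]).round(4))
E
python3 - <<'E'
from chk import *
chk([1,2]); p,Q=cur(); toolpocket(2,p,Q)
D=down(.058); e=np.array([.5496,-.0949,.10]); w=[]
for f,z in((.25,.26),(.5,.26),(.75,.2),(1,.1)):
    a=mid(p,Q,e,D,f); a[0][2]=z; w.append(a); print(a[0].round(3))
chain(p,Q,w)
E
```

```text
1 n 2274 butt X [0.1504 0.1505] Y [-0.0118  0.0128]
2 n 3154 butt X [0.1751 0.1758] Y [-0.0127  0.0117]
in pocket frame 0.131 -0.0005 0.1447 rot err [0.    0.002 0.   ]
[0.397 0.207 0.26 ]
[0.448 0.106 0.26 ]
[0.499 0.006 0.2  ]
[ 0.55  -0.095  0.1  ]
shift [-0.031, 0.096, -0.058] rot [-0.074, -0.141, 0.232] rows>= 2.8
shift [-0.029, 0.107, -0.02] rot [-0.073, -0.141, 0.232] rows>= 2.7
shift [-0.022, 0.117, 0.046] rot [-0.074, -0.142, 0.233] rows>= 3.1
shift [0.005, 0.116, 0.096] rot [-0.073, -0.141, 0.232] rows>= 3.6
```

Knives 1 and 2 are home (butts at 150 and 175 mm). Now the long one.

{"method": "apply_moves", "body": {
  "plan": [
    [[-0.006,0.019,-0.012],[-0.015,-0.028,0.046],0],
    [[-0.012,0.038,-0.023],[-0.03,-0.056,0.093],0],
    [[-0.019,0.058,-0.035],[-0.044,-0.085,0.139],0],
    [[-0.025,0.077,-0.046],[-0.059,-0.113,0.186],0],
    [[-0.031,0.096,-0.058],[-0.074,-0.141,0.232],0]
  ]
}}

```text
time: 22.58
eef_pos: [0.3964, 0.2063, 0.2577]
ee_rot: [-0.113, 0.903, 0.364, 0.199]
force: [0.1, -0.1, -0.7]
opening: 0.0854
finger_force: 0.0
```

{"method": "apply_moves", "body": {
  "plan": [
    [[-0.006,0.021,-0.004],[-0.015,-0.028,0.046],0],
    [[-0.012,0.043,-0.008],[-0.03,-0.056,0.093],0],
    [[-0.017,0.064,-0.012],[-0.044,-0.085,0.139],0],
    [[-0.023,0.086,-0.016],[-0.059,-0.113,0.186],0],
    [[-0.029,0.107,-0.02],[-0.073,-0.141,0.232],0]
  ]
}}

```text
time: 23.0
eef_pos: [0.4473, 0.1057, 0.2564]
ee_rot: [-0.077, 0.954, 0.256, 0.134]
force: [0.0, 0.8, 0.5]
opening: 0.0853
finger_force: 0.0
```

{"method": "apply_moves", "body": {
  "plan": [
    [[-0.004,0.023,0.009],[-0.015,-0.028,0.046],0],
    [[-0.009,0.047,0.018],[-0.03,-0.056,0.093],0],
    [[-0.013,0.07,0.028],[-0.044,-0.085,0.14],0],
    [[-0.018,0.094,0.037],[-0.059,-0.114,0.186],0],
    [[-0.022,0.117,0.046],[-0.074,-0.142,0.233],0]
  ]
}}

```text
time: 23.42
eef_pos: [0.4987, 0.0054, 0.1962]
ee_rot: [-0.039, 0.987, 0.143, 0.065]
force: [0.1, 0.1, 0.9]
opening: 0.0849
finger_force: 0.0
```

{"method": "apply_moves", "body": {
  "plan": [
    [[0.001,0.029,0.024],[-0.018,-0.035,0.058],0],
    [[0.002,0.058,0.048],[-0.037,-0.07,0.116],0],
    [[0.004,0.087,0.072],[-0.055,-0.106,0.174],0],
    [[0.005,0.116,0.096],[-0.073,-0.141,0.232],0],
    [[0.005,0.116,0.096],[-0.073,-0.141,0.232],0]
  ]
}}

```text
time: 23.83
eef_pos: [0.5462, -0.0953, 0.0882]
ee_rot: [-0.002, 1.0, 0.028, -0.009]
force: [-1.0, 0.3, -0.7]
opening: 0.0854
finger_force: 0.0
```

{"method": "apply_moves", "body": {
  "plan": [
    [[0,0,0.02],[0,0,0],0],
    [[0,0,0.04],[0,0,0],0],
    [[0,0,0.05],[0,0,0],0],
    [[0,0,0.05],[0,0,0],0],
    [[0,0,0.05],[0,0,0],0]
  ]
}}

```text
time: 24.25
eef_pos: [0.5485, -0.0935, 0.0483]
ee_rot: [-0.001, 1.0, 0.03, -0.002]
force: [-0.1, 0.7, 0.5]
opening: 0.0852
finger_force: 0.0
```

```bash
python3 - <<'E'
from h import *
p,Q=cur(); print(p); chain(p,Q,[([.5496,-.0949,.003],down(.058))])
im,d,pp=grab('wrist'); W=world(pp,d); t=Q.inv().apply(W.reshape(-1,3)-p).reshape(W.shape); hsv=cv2.cvtColor(im,cv2.COLOR_RGB2HSV)
P=t[(W[...,2]>.0155)&(W[...,2]<.024)&(np.abs(t[...,1])<.03)&(t[...,0]>-.02)&(t[...,0]<.1)&(hsv[...,0]<25)&(hsv[...,1]>60)]
print(len(P),'y',np.percentile(P[:,1],[2,98]).round(4),'butt',np.percentile(P[:,0],99.5).round(4))
E
```

```text
[ 0.54848956 -0.09347613  0.04831503]
shift [0.001, 0.002, 0.045] rot [-0.001, 0.004, 0.001] rows>= 1.1
3572 y [-0.011   0.0128] butt 0.0403
```

{"method": "apply_moves", "body": {
  "plan": [
    [[0.001,0.001,0.015],[0,0,0],0],
    [[0.001,0.001,0.03],[0,0,0],0],
    [[0.001,0.001,0.041],[0,0,0],0],
    [[0.001,0.001,0.045],[0,0,0],0],
    [[0.001,0.001,0.045],[0,0,0],0]
  ]
}}

```text
time: 24.72
eef_pos: [0.5499, -0.0949, 0.0038]
ee_rot: [-0.0, 1.0, 0.029, -0.001]
force: [-1.1, -0.5, 0.4]
opening: 0.0855
finger_force: 0.0
```

{"method": "apply_moves", "body": {
  "plan": [
    [[0,0,0],[0,0,0],1],
    [[0,0,0],[0,0,0],1],
    [[0,0,0],[0,0,0],1],
    [[0,0,0],[0,0,0],1],
    [[0,0,0],[0,0,0],1]
  ],
  "force": 60
}}

```text
time: 25.13
eef_pos: [0.5508, -0.0953, 0.0049]
ee_rot: [-0.0, 1.0, 0.029, -0.0]
force: [0.4, 0.1, 11.5]
opening: 0.0257
finger_force: 9.8
```

{"method": "apply_moves", "body": {
  "plan": [
    [[0,0,0],[0,0,0],1],
    [[0,0,0],[0,0,0],1],
    [[0,0,-0.02],[0,0,0],1],
    [[0,0,-0.05],[0,0,0],1],
    [[0,0,-0.08],[0,0,0],1]
  ]
}}

```text
time: 25.55
eef_pos: [0.5488, -0.0947, 0.0832]
ee_rot: [-0.001, 1.0, 0.029, -0.003]
force: [0.6, -0.6, -0.0]
opening: 0.0246
finger_force: 60.4
```

```bash
python3 - <<'E'
from hand import *
hand()
p,Q=cur(); D=down(AZ,.6109); e=inpocket(3,.27,.12); w=[]
for f,z in((.33,.24),(.67,.30),(1,e[2])):
    a=mid(p,Q,e,D,f); a[0][2]=z; w.append(a); print(a[0].round(3))
chain(p,Q,w)
E
```

```text
handle n 6588 butt x 0.0378 z -0.015 slope -0.0005
-0.02 [-0.0121  0.0113]
-0.015 [-0.0124  0.0112]
0.02 [-0.0121  0.0118]
0.03 [-0.0119  0.0115]
[0.544 0.031 0.24 ]
[0.533 0.163 0.3  ]
[0.523 0.29  0.291]
shift [-0.002, -0.127, -0.149] rot [0.098, 0.184, -0.306] rows>= 4.7
shift [0.048, -0.13, -0.043] rot [0.102, 0.19, -0.315] rows>= 3.5
shift [0.062, -0.103, 0.045] rot [0.098, 0.184, -0.306] rows>= 3.1
```

{"method": "apply_moves", "body": {
  "plan": [
    [[0,-0.025,-0.03],[0.02,0.037,-0.061],1],
    [[-0.001,-0.051,-0.06],[0.039,0.074,-0.122],1],
    [[-0.001,-0.076,-0.089],[0.059,0.11,-0.184],1],
    [[-0.002,-0.102,-0.119],[0.078,0.147,-0.245],1],
    [[-0.002,-0.127,-0.149],[0.098,0.184,-0.306],1]
  ]
}}

```text
time: 26.02
eef_pos: [0.5405, 0.0327, 0.2339]
ee_rot: [-0.052, 0.978, 0.182, 0.09]
force: [0.2, -0.1, -0.6]
opening: 0.0243
finger_force: 60.5
```

{"method": "apply_moves", "body": {
  "plan": [
    [[0.01,-0.026,-0.009],[0.02,0.038,-0.063],1],
    [[0.019,-0.052,-0.017],[0.041,0.076,-0.126],1],
    [[0.029,-0.078,-0.026],[0.061,0.114,-0.189],1],
    [[0.038,-0.104,-0.034],[0.082,0.152,-0.252],1],
    [[0.048,-0.13,-0.043],[0.102,0.19,-0.315],1]
  ]
}}

```text
time: 26.43
eef_pos: [0.5308, 0.1642, 0.2933]
ee_rot: [-0.104, 0.92, 0.332, 0.179]
force: [0.0, 0.0, -0.9]
opening: 0.0245
finger_force: 60.5
```

{"method": "apply_moves", "body": {
  "plan": [
    [[0.015,-0.026,0.011],[0.024,0.046,-0.076],1],
    [[0.031,-0.052,0.022],[0.049,0.092,-0.153],1],
    [[0.046,-0.077,0.034],[0.074,0.138,-0.23],1],
    [[0.062,-0.103,0.045],[0.098,0.184,-0.306],1],
    [[0.062,-0.103,0.045],[0.098,0.184,-0.306],1]
  ]
}}

```text
time: 26.85
eef_pos: [0.5189, 0.2935, 0.2815]
ee_rot: [-0.151, 0.833, 0.466, 0.258]
force: [-0.6, -0.9, -2.7]
opening: 0.0247
finger_force: 60.5
```

{"method": "apply_moves", "body": {
  "plan": [
    [[0,0,0.025],[0,0,0],1],
    [[0,0,0.05],[0,0,0],1],
    [[0,0,0.08],[0,0,0],1],
    [[0,0,0.08],[0,0,0],1],
    [[0,0,0.08],[0,0,0],1]
  ]
}}

```text
time: 27.27
eef_pos: [0.5436, 0.3296, 0.2157]
ee_rot: [-0.15, 0.834, 0.464, 0.257]
force: [0.7, 0.2, -0.3]
opening: 0.0244
finger_force: 60.4
```

```bash
python3 - <<'E'
from hand import *
hand(); p,Q=cur(); toolpocket(3,p,Q); chain(p,Q,[(inpocket(3,.26,.0062),down(AZ,.6109))])
E
```

```text
handle n 6650 butt x 0.0384 z -0.015 slope -0.0
-0.02 [-0.0125  0.0111]
-0.015 [-0.0128  0.011 ]
0.02 [-0.0125  0.0111]
0.03 [-0.0122  0.0112]
in pocket frame 0.2654 0.0023 0.0348 rot err [ 0.008 -0.004  0.005]
shift [-0.005, 0.003, 0.029] rot [-0.008, 0.004, -0.005] rows>= 0.7
```

{"method": "apply_moves", "body": {
  "plan": [
    [[-0.002,0.001,0.012],[0,0,0],1],
    [[-0.004,0.002,0.022],[-0.003,0.002,-0.003],1],
    [[-0.005,0.002,0.03],[-0.005,0.002,-0.005],1],
    [[-0.005,0.002,0.03],[-0.005,0.002,-0.005],1],
    [[-0.005,0.002,0.03],[-0.005,0.002,-0.005],1]
  ]
}}

```text
time: 27.73
eef_pos: [0.5529, 0.34, 0.1905]
ee_rot: [-0.147, 0.833, 0.465, 0.261]
force: [-0.9, 0.4, -0.5]
opening: 0.024
finger_force: 60.5
```

```bash
python3 - <<'E'
from h import *
p,Q=cur(); toolpocket(3,p,Q); chain(p,Q,[(inpocket(3,.211,.0062),down(AZ,.6109))])
E
```

```text
in pocket frame 0.2604 0.0007 0.0046 rot err [ 0.003 -0.001 -0.   ]
shift [-0.049, 0.001, -0.002] rot [-0.003, 0.001, 0.0] rows>= 1.2
```

{"method": "apply_moves", "body": {
  "plan": [
    [[-0.01,0,-0.001],[-0.002,0,0],1],
    [[-0.022,0,-0.001],[-0.002,0,0],1],
    [[-0.034,0,-0.001],[-0.002,0,0],1],
    [[-0.042,0,-0.001],[-0.002,0,0],1],
    [[-0.049,0,-0.001],[-0.002,0,0],1]
  ]
}}

```text
time: 28.15
eef_pos: [0.5309, 0.3042, 0.1629]
ee_rot: [-0.146, 0.833, 0.465, 0.262]
force: [0.4, -0.1, -0.7]
opening: 0.0244
finger_force: 60.5
```

```bash
python3 st.py 3
```

```text
in pocket frame 0.2101 0.0006 0.006 rot err [ 0.    -0.001  0.001]
F -0.3 -0.4 -0.7
```

{"method": "apply_moves", "body": {
  "plan": [
    [[-0.005,0,0],[0,0,0],1],
    [[-0.01,0,0],[0,0,0],1],
    [[-0.015,0,0],[0,0,0],1],
    [[-0.02,0,0],[0,0,0],1],
    [[-0.025,0,0],[0,0,0],1]
  ]
}}

```text
time: 28.57
eef_pos: [0.5213, 0.2879, 0.15]
ee_rot: [-0.146, 0.833, 0.465, 0.263]
force: [1.5, 5.3, 1.8]
opening: 0.0247
finger_force: 60.5
```

```bash
python3 st.py 3
```

```text
in pocket frame 0.1872 0.0002 0.0064 rot err [-0.001  0.001 -0.   ]
F 5.3 1.5 -1.5
```

{"method": "apply_moves", "body": {
  "plan": [
    [[-0.004,0,0],[0,0,0],1],
    [[-0.008,0,0],[0,0,0],1],
    [[-0.012,0,0],[0,0,0],1],
    [[-0.016,0,0],[0,0,0],1],
    [[-0.019,0,0],[0,0,0],1]
  ]
}}

```text
time: 28.98
eef_pos: [0.5143, 0.2756, 0.1412]
ee_rot: [-0.147, 0.832, 0.464, 0.265]
force: [2.1, 5.4, 3.1]
opening: 0.0247
finger_force: 60.5
```

```bash
python3 st.py 3
```

```text
in pocket frame 0.1706 -0.0003 0.0073 rot err [-0.002  0.005 -0.   ]
F 6.5 1.1 -0.7
```

{"method": "apply_moves", "body": {
  "plan": [
    [[-0.001,0,0],[0,0,0],1],
    [[-0.002,0,0],[0,0,0],1],
    [[-0.003,0,0],[0,0,0],1],
    [[-0.004,0,0],[0,0,0],1],
    [[-0.005,0,0],[0,0,0],1]
  ]
}}

```text
time: 29.4
eef_pos: [0.5119, 0.2719, 0.1378]
ee_rot: [-0.147, 0.832, 0.465, 0.264]
force: [2.0, 4.5, 2.3]
opening: 0.0244
finger_force: 60.5
```

```bash
python3 st.py 3
```

```text
in pocket frame 0.165 -0.0002 0.007 rot err [-0.001  0.003 -0.001]
F 5.3 0.7 -0.9
```

{"method": "apply_moves", "body": {
  "plan": [
    [[-0.001,0,0],[0,0,0],1],
    [[-0.002,0,0],[0,0,0],1],
    [[-0.003,0,0],[0,0,0],1],
    [[-0.004,0,0],[0,0,0],1],
    [[-0.004,0,0],[0,0,0],1]
  ]
}}

```text
time: 29.82
eef_pos: [0.5104, 0.2693, 0.1359]
ee_rot: [-0.147, 0.832, 0.464, 0.265]
force: [1.6, 5.4, 3.1]
opening: 0.0244
finger_force: 60.5
```

```bash
python3 st.py 3
```

```text
in pocket frame 0.1614 -0.0002 0.0072 rot err [-0.001  0.004 -0.   ]
F 6.3 1.4 -0.5
```

{"method": "apply_moves", "body": {
  "plan": [
    [[-0.001,0,0],[0,0,0],1],
    [[-0.002,0,0],[0,0,0],1],
    [[-0.003,0,0],[0,0,0],1],
    [[-0.004,0,0],[0,0,0],1],
    [[-0.004,0,0],[0,0,0],1]
  ]
}}

```text
time: 30.23
eef_pos: [0.5106, 0.2681, 0.1369]
ee_rot: [-0.148, 0.832, 0.463, 0.268]
force: [4.5, 11.3, 6.1]
opening: 0.0242
finger_force: 60.6
```

```bash
python3 st.py 3
```

```text
in pocket frame 0.1612 -0.0011 0.0086 rot err [-0.003  0.011  0.001]
F 13.3 2.1 -1.9
```

{"method": "apply_moves", "body": {
  "plan": [
    [[-0.001,0,0],[0,0,0],1],
    [[-0.002,0,0],[0,0,0],1],
    [[-0.003,0,0],[0,0,0],1],
    [[-0.003,0,0],[0,0,0],1],
    [[-0.003,0,0],[0,0,0],1]
  ]
}}

```text
time: 30.65
eef_pos: [0.5106, 0.2673, 0.1376]
ee_rot: [-0.149, 0.831, 0.463, 0.27]
force: [6.1, 17.0, 9.5]
opening: 0.0245
finger_force: 60.4
```

```bash
python3 st.py 3
```

```text
in pocket frame 0.1611 -0.0015 0.0095 rot err [-0.004  0.016  0.001]
F 19.9 3.7 -2.4
```

Solid stop at 161 mm with 20 N. Release and retreat.

{"method": "apply_moves", "body": {
  "plan": [
    [[0.003,0,0],[0,0,0],1],
    [[0.005,0,0],[0,0,0],1],
    [[0.005,0,0],[0,0,0],1],
    [[0.005,0,0],[0,0,0],0.5],
    [[0.005,0,0],[0,0,0],0]
  ]
}}

```text
time: 31.07
eef_pos: [0.5082, 0.2669, 0.1325]
ee_rot: [-0.146, 0.833, 0.466, 0.262]
force: [-0.2, -1.0, -0.1]
opening: 0.0478
finger_force: 0.0
```

{"method": "apply_moves", "body": {
  "plan": [
    [[0,0,0],[0,0,0],0],
    [[0,0,0],[0,0,0],0],
    [[0,0,0],[0,0,0],0],
    [[0,0,-0.02],[0,0,0],0],
    [[0,0,-0.05],[0,0,0],0]
  ]
}}

```text
time: 31.48
eef_pos: [0.4909, 0.2425, 0.1701]
ee_rot: [-0.148, 0.833, 0.465, 0.259]
force: [0.8, -0.1, -0.9]
opening: 0.0856
finger_force: 0.0
```

{"method": "apply_moves", "body": {
  "plan": [
    [[0,0,-0.03],[0,0,0],0],
    [[0,0,-0.06],[0,0,0],0],
    [[0,0,-0.09],[0,0,0],0],
    [[0,0,-0.12],[0,0,0],0],
    [[0,0,-0.12],[0,0,0],0]
  ]
}}

```text
time: 31.9
eef_pos: [0.4586, 0.1824, 0.2784]
ee_rot: [-0.143, 0.832, 0.465, 0.267]
force: [1.5, -1.1, 1.0]
opening: 0.0852
finger_force: 0.0
```

{"method": "apply_moves", "body": {
  "plan": [
    [[0,0,-0.02],[0,0,0],0],
    [[0,0,-0.02],[0,0,0],0],
    [[0,0,-0.02],[0,0,0],0],
    [[0,0,-0.02],[0,0,0],0],
    [[0,0,-0.02],[0,0,0],0]
  ]
}}

```text
time: 32.32
eef_pos: [0.4507, 0.1747, 0.2865]
ee_rot: [-0.147, 0.833, 0.465, 0.261]
force: [-0.6, -0.1, 0.1]
opening: 0.0855
finger_force: 0.0
```

```bash
python3 - <<'E'
from chk import *
chk([1,2,3]); save(bot.get_image('wrist')[0],'end.png')
E
```

```text
1 n 1683 butt X [0.1503 0.1504] Y [-0.013   0.0116]
2 n 2301 butt X [0.1738 0.1748] Y [-0.0142  0.0106]
3 n 2904 butt X [0.2    0.2009] Y [-0.0132  0.0132]
```

View pics/end.png

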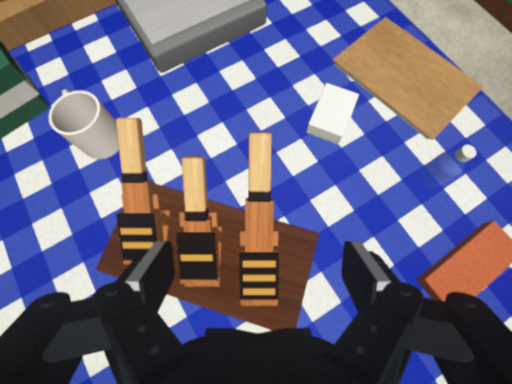

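All three knives sit fully home: short in the one-bar pocket (197,215), middle in the two-bar (137,190), long in the three-bar (260,215). The gripper is clear.

```bash
python3 -c "
from rig import bot
print(bot.job_done())"
```

```text
the job is handed in; nothing more can be done
None
```

The three knives went in short, middle, long order into the pockets with one, two and three bars, each pushed to the solid stop and released, and the job was handed in at about 32 s; no verdict came back.

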